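# Put the ringed measuring lenses away, one under the guard

## Task

Clear the three colour-ringed lenses off the light table, one at a time, upright and set down gently, not dropped: stand the red one in the red holder and the yellow one in the yellow holder. Lift the clear guard of the calibration station, stand the blue one wholly on the blue pad inside, and lower the guard fully closed again. Leave the plain eyepiece and the mouse where they are.

Things in the scene. Friction and masses are not known exactly. Their poses are not given: they have to be found in the camera images.
- red_lens_center (a point): Upright black lens barrel, a plain solid cylinder 38 mm in diameter and 52 mm tall with a red ring round its top (top 8 mm: red, 36 mm in diameter) and a small dark glass disc in the middle of its top; about 150 g. This point is its centre, half-way up (26 mm above its foot). z axis: up along the barrel.
- yellow_lens_center (a point): Upright black lens barrel, a plain solid cylinder 38 mm in diameter and 52 mm tall with a yellow ring round its top (top 8 mm: yellow, 36 mm in diameter) and a small dark glass disc in the middle of its top; about 150 g. This point is its centre, half-way up (26 mm above its foot). z axis: up along the barrel.
- blue_lens_center (a point): Upright black lens barrel, a plain solid cylinder 38 mm in diameter and 52 mm tall with a blue ring round its top (top 8 mm: blue, 36 mm in diameter) and a small dark glass disc in the middle of its top; about 150 g. This point is its centre, half-way up (26 mm above its foot). z axis: up along the barrel.
- red_nest: Low round red holder, fixed: a shallow dish 68 mm in outer diameter, rim 12 mm high and 4 mm thick, inside 60 mm across with a flat red floor 6 mm above the table (a small grey dot at its middle). Origin: centre of its underside on the table; z up.
- yellow_nest: Low round yellow holder, fixed: a shallow dish 68 mm in outer diameter, rim 12 mm high and 4 mm thick, inside 60 mm across with a flat yellow floor 6 mm above the table (a small grey dot at its middle). Origin: centre of its underside on the table; z up.
- station: Calibration station, fixed: a white open-topped box 150 mm (its x, depth) by 180 mm (its y, width), 66 mm high, walls 6 mm thick, under a clear hinged guard. Its flat inner floor is 6 mm above the table, with a flat blue round pad 66 mm in diameter at its middle. Origin: centre of its underside on the table; x points from its front (handle side, towards the robot) to its back (hinge side), z up. The guard's hinge line runs along y at x = +75 mm, z = +70 mm of this frame.
- guard (a joint): Angle of the clear guard (180 by 150 mm, 6 mm thick, orange edges), rad: 0 lying closed on the station, 1.57 standing upright, 1.9 its stop. Front edge swings up and away from the robot about the hinge. A stiff hinge: it stays at whatever angle it is left; moving it by the handle takes about 2 to 4 N.
- guard_handle (a point): Middle of the orange handle bar of the guard: a round bar 10 mm thick and 110 mm long, along the station's y, held by an arm at each end 50 mm out from the guard's front edge in the guard's plane, so that it is free on all sides. It is 200 mm from the hinge line: 125 mm in front of the station's centre and 70 mm above the table when closed, straight above the hinge at 270 mm when the guard is upright. Can be pinched from above at every angle, and turns between the fingers.
- eyepiece: Bystander: loose bare-aluminium eyepiece with no coloured ring, 42 mm in greatest diameter, 40 mm tall, with a black disc on top. Origin: centre of its underside. To be left alone.
- mouse: Bystander: loose black computer mouse, 105 by 60 by 33 mm. Origin: centre of its underside. To be left alone.

How it is judged:
By the outcome, as a careful person would: the job done as asked, in the order asked, and still so for the second after the job is handed in, with the robot touching nothing.
It also fails if it takes over 118 s, if anything falls off the work surface, if the arm or the gripper's body presses on something with over 40 N, if the wrist force passes 120 N, or if a joint passes its speed limit or range.

## Robot

A 7-joint arm with a two-finger parallel gripper is mounted at the origin on the work surface. World frame = base frame: x ahead of the robot, y to its left, z up, the work surface at z = 0. Lengths are in m, angles in rad, forces in N, time in s.
With the tool pointing down it reaches from about 0.4 to 0.925 m from the base axis. Payload 5.6 kg.
Tool frame: the origin (TCP) lies between the finger pads; the fingertips stand 11 mm ahead of it and the grasp point (between the pads) lies 8 mm behind it; z points along the fingers, y is the line along which they close (so a half turn about z gives the same grasp; the last joint's range is limited). The gripper opens to 85 mm and grips with 20 to 120 N. Pads are 22 mm wide; open, the fingers measure 114 mm over their backs; the gripper's body (76 mm by 85 mm) begins 54 mm behind the grasp point. The pads swing forward as they close: fully open they stand 13 mm farther back than shut.
Start: joints at [1.132, 0.468, -0.012, 1.603, 0.006, 1.071, -0.056], TCP at [0.251, -0.6, 0.205] pointing down, gripper open.
Joint ranges: [-2.53, 2.53], [-0.31, 2.02], [-1.57, 1.55], [0.28, 2.44], [-1.29, 4.43], [0.15, 1.84], [-2.92, 2.92]. Speed limits (rad/s): [2.57, 2.57, 3.14, 3.14, 3.14, 3.14, 3.14].

## Interface

Orientations are given as [roll, pitch, yaw] about the fixed x, y, z axes, in that order (R = Rz(yaw) Ry(pitch) Rx(roll)).
In Python, from workcell import ctrl gives the robot as it stands.
- The arm moves only by the tool apply_moves, never from a script. Its argument "commands" is a list of rows, each an object of numbers: "tx", "ty", "tz": the shift along the world's x, y, z each as a share of 0.5 m, from -1 to 1; "ax", "ay", "az": the turn, a rotation vector about the world's x, y, z each as a share of 180 degrees, from -1 to 1. In form: [{"tx": .., "ty": .., "tz": .., "ax": .., "ay": .., "az": ..}, ...]. A call has 1 to 5 rows; each row is the pose to reach, as a shift and turn from the pose commanded when the call began, turning the shorter way round; what a row does not reach only later rows make up. A row lasts 1/12 s, in which the tool goes at most 41.7 mm and 7.16 degrees, less where a joint would pass 70% of its speed; a pose out of reach is approached as far as the arm can. A call with a number of a shift or a turn outside -1 to 1 is refused whole. A call with a gripper value outside its range is refused whole. "grip" is the opening, from -1 (shut) to 1 (fully open), so that 0 is half open, set as the call begins (left out, the last holds). The fingers move at their own pace and stop on an object; "squeeze" is the grip in N (left out, the last holds). Time passes only in rows, so rows that repeat a pose let the fingers close. It gives the time, the measured TCP pose, the force, the opening and the grip force at its end, in the units of the state.
- ctrl.get_obs(): the state, without advancing time (a new reading comes with each control period).
- ctrl.grab_frame(name): name is "scene" or "top"; returns a dict with "img" (384x512x3 uint8, red, green, blue), "depth" (384x512 float32, m along the optical axis (not along the pixel's ray), 0 where there is no reading), "mtx" (3x3 intrinsics, pixels), "k1" (the pictures are not rectified: a ray, as slopes to the right and down, at radius r is drawn at 1 + k1 r^2 times it, then the intrinsics apply), "R" (3x3) and "t" (3): a world point X has camera coordinates R X + t. Camera axes: x right, y down, z forward; pixel columns grow to the right and rows downward; lengths in m; the calibration is good to about 2 mm. A picture is of the moment at which its call begins.
- ctrl.sign_off(): hands the job in; it is judged then, once.
Trained networks look in a picture, given as the dict that the camera call returned (one of the last four; its "shot" number tells which), for a name from the list of things; names that differ only in an ending like _2 or _b are one class to them, and where a whole thing is asked for, a point or a joint stands for the part that bears it (a point fixed in the world has none). Each returns a list of dicts, best first, with "conf" (0 to 1); they miss things now and then, are a little off and sometimes report something else, mostly with a low value. They report only what shows in the picture. A call takes as long as a camera call.
- ctrl.recognise(picture, name): "xyz" ([x, y, z] in m, in world coordinates, good to about 4 mm: the middle of the surface that is visible of it).
- ctrl.cut_out(picture, name): "pixels" (384x512 bool, what is visible of it).
- ctrl.tip_of(picture, name): "xyz" ([x, y, z] in m, in world coordinates, good to about 4 mm: a listed point, or the origin of a listed thing).
The state is a dict: "t": time; "qpos": joint angles; "joint_velocities": joint speeds; "effort": joint torques, N m; "ee_pos": TCP position; "tool_rot": TCP orientation; "contact_force": force on the tool from outside, world axes, zero at the start; "torque": the same for the moment, N m; "grip_width": opening from 0.0 (shut) to 1.0 (fully open); "grip_force": force on a finger pad.
Only numpy, scipy, OpenCV 4.12 (cv2) and the standard library are available. Lean on these libraries where they do the work, as an engineer would, in place of code of your own. Each camera call takes 0.05 s, during which the arm holds its last target. There are 200 camera calls.

## Working session

There is one attempt and no reset: what is moved stays moved. The work goes in short steps, Python scripts to look and compute and a tool call to move; the robot and the scene stay as the last step left them, time stands still between calls to the robot, and variables do not carry over. Pictures are saved under pics/ and viewed, at most 14 in all, crops included, and the job is handed in when it is done.

Besides the shell and the picture viewer there is one more tool, called after "Call:" as name(argument=value, ...), one argument or row to a line, values as JSON. apply_moves: Moves the arm, as the interface text tells. Shift numbers are shares of 0.5 m and turn numbers shares of 180 degrees, none past 1 either way. Its arguments: {"type":"object","properties":{"commands":{"type":"array"},"grip":{"type":"number"},"squeeze":{"type":"number"}},"required":["commands"]}

```bash
mkdir -p pics; cat > h.py <<'E'
from workcell import ctrl
import numpy as np, cv2
def save(f,n): cv2.imwrite(f'pics/{n}.png',cv2.cvtColor(f['img'],cv2.COLOR_RGB2BGR))
def proj(f,X):
    c=f['R']@np.array(X)+f['t']; s=c[:2]/c[2]; s=s*(1+f['k1']*(s@s)); return f['mtx'][:2,:2]@s+f['mtx'][:2,2]
def atz(f,u,v,z):
    m=np.array(f['mtx']); d=(np.array([u,v])-m[:2,2])/[m[0,0],m[1,1]]; s=d.copy()
    for _ in range(20): s=d/(1+f['k1']*(s@s))
    R=np.array(f['R']); o=-R.T@f['t']; r=R.T@np.r_[s,1]; return o+r*(z-o[2])/r[2]
E
python3 - <<'E'
from h import *
fs={n:ctrl.grab_frame(n) for n in('scene','top')}
o=ctrl.get_obs()
print({k:np.round(o[k],3) for k in('t','ee_pos','tool_rot','grip_width','contact_force')})
for n,f in fs.items():
    save(f,n+'0')
    for k in ['red_lens_center','yellow_lens_center','blue_lens_center','red_nest','yellow_nest','station','guard_handle','eyepiece','mouse']:
        r=ctrl.tip_of(f,k)
        print(n,k,[(round(a['conf'],2),np.round(a['xyz'],3).tolist(),proj(f,a['xyz']).round().tolist()) for a in r[:2]])
E
```

```text
{'t': np.float64(0.1), 'ee_pos': array([ 0.25 , -0.599,  0.204]), 'tool_rot': array([-3.14 ,  0.   ,  0.396]), 'grip_width': np.float64(1.0), 'contact_force': array([0.35 , 0.137, 0.199])}
scene red_lens_center [(0.54, [0.494, -0.392, 0.027], [121.0, 155.0])]
scene yellow_lens_center [(0.59, [0.612, -0.239, 0.03], [154.0, 200.0])]
scene blue_lens_center [(0.65, [0.622, 0.258, 0.021], [348.0, 251.0])]
scene red_nest [(0.94, [0.391, 0.267, 0.002], [361.0, 183.0])]
scene yellow_nest [(0.88, [0.51, 0.377, 0.005], [399.0, 227.0])]
scene station [(0.93, [0.554, -0.036, 0.003], [237.0, 205.0])]
scene guard_handle [(0.92, [0.428, -0.031, 0.086], [252.0, 149.0])]
scene eyepiece [(0.71, [0.417, -0.258, -0.001], [177.0, 151.0])]
scene mouse [(0.95, [0.68, -0.372, 0.002], [99.0, 215.0])]
top red_lens_center [(0.58, [0.492, -0.391, 0.028], [372.0, 205.0])]
top yellow_lens_center [(0.65, [0.614, -0.237, 0.026], [322.0, 168.0])]
top blue_lens_center [(0.56, [0.624, 0.258, 0.027], [168.0, 169.0]), (0.42, [0.614, -0.237, 0.026], [322.0, 169.0])]
top red_nest [(0.81, [0.388, 0.265, -0.003], [168.0, 244.0]), (0.46, [0.416, -0.256, -0.0], [330.0, 231.0])]
top yellow_nest [(0.85, [0.512, 0.376, 0.001], [134.0, 206.0])]
top station [(0.91, [0.548, -0.036, 0.007], [261.0, 191.0])]
top guard_handle [(0.94, [0.427, -0.03, 0.084], [260.0, 228.0])]
top eyepiece [(0.56, [0.414, -0.254, 0.0], [330.0, 231.0])]
top mouse []
```

View pics/scene0.png

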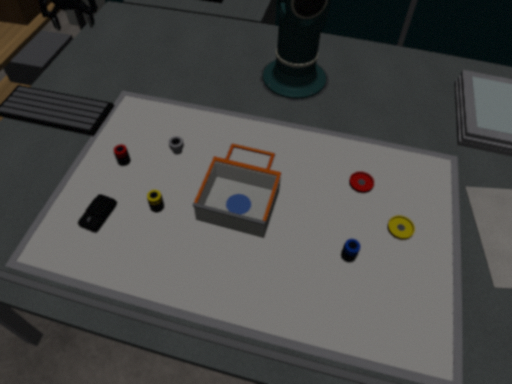

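View pics/top0.png

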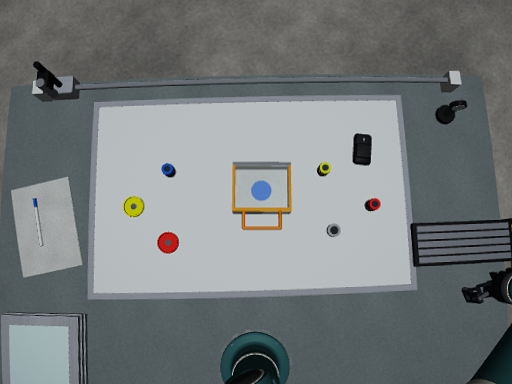

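The scene view shows the red lens at (121,155), the yellow at (154,200) and the blue at (350,250). The open-looking clear station is at (238,200) with its handle at (250,155), and the red and yellow dishes are at (361,182) and (400,227). All agree with the network's reports. The top view agrees too, and the station looks nearly square to the axes. Next I refine with colour centroids.

```bash
cat > m.py <<'E'
from h import *
f=ctrl.grab_frame('top'); hsv=cv2.cvtColor(f['img'],cv2.COLOR_RGB2HSV)
H,S,V=[hsv[...,i].astype(int) for i in range(3)]
M={'red':((H<6)|(H>172)),'yellow':(H>22)&(H<36),'blue':(H>100)&(H<130),'orange':(H>8)&(H<20)}
for k,m in M.items():
    m=(m&(S>130)&(V>60)).astype(np.uint8)
    n,l,st,c=cv2.connectedComponentsWithStats(m,connectivity=8)
    for i in range(1,n):
        if st[i,4]>12:
            x,y,w,h=st[i,:4]; u,v=x+w/2-.5,y+h/2-.5
            print(k,st[i].tolist(),c[i].round(1).tolist(),{z:atz(f,*c[i],z)[:2].round(4).tolist() for z in(.006,.048,.07)})
            if k=='orange':
                p=np.argwhere(l==i)[:,::-1]; P=np.array([atz(f,*q,.07)[:2] for q in p])
                r=cv2.minAreaRect((P*1000).astype(np.float32)); print(r, P.min(0),P.max(0))
                for xl,xh in((.41,.44),):
                    b=P[(P[:,0]<P[:,0].min()+.008)]; print('bar',b.mean(0),np.polyfit(b[:,1],b[:,0],1))
E
python3 m.py
```

```text
red [368, 198, 12, 12, 75] [373.8, 203.7] {0.006: [0.4978, -0.4037], 0.048: [0.4934, -0.3901], 0.07: [0.491, -0.3829]}
red [157, 232, 21, 21, 322] [167.4, 242.1] {0.006: [0.3924, 0.265], 0.048: [0.3915, 0.2561], 0.07: [0.391, 0.2514]}
yellow [319, 162, 12, 12, 75] [324.5, 167.8] {0.006: [0.6207, -0.2473], 0.048: [0.6121, -0.239], 0.07: [0.6076, -0.2347]}
yellow [123, 196, 21, 21, 312] [132.9, 206.2] {0.006: [0.5101, 0.3779], 0.048: [0.5052, 0.3652], 0.07: [0.5026, 0.3585]}
blue [162, 163, 12, 12, 83] [167.2, 168.8] {0.006: [0.6301, 0.2668], 0.048: [0.6211, 0.2577], 0.07: [0.6165, 0.253]}
blue [252, 181, 19, 19, 285] [260.9, 190.2] {0.006: [0.5518, -0.0369], 0.048: [0.5455, -0.0356], 0.07: [0.5422, -0.035]}
blue [33, 198, 4, 9, 27] [34.7, 202.1] {0.006: [0.5308, 0.7156], 0.048: [0.5252, 0.6914], 0.07: [0.5222, 0.6788]}
orange [232, 164, 51, 65, 307] [252.3, 210.2] {0.006: [0.4876, -0.0075], 0.048: [0.4834, -0.0072], 0.07: [0.4813, -0.0071]}
((497.6928405761719, 5.8354339599609375), (240.79287719726562, 119.91497039794922), 43.73118591308594) [ 0.42509522 -0.09732964] [0.62613734 0.05447053]
bar [ 0.42832875 -0.03761873] [0.01799981 0.42900588]
orange [288, 165, 3, 38, 81] [289.0, 179.2] {0.006: [0.5856, -0.1291], 0.048: [0.5782, -0.1248], 0.07: [0.5743, -0.1225]}
((561.239013671875, -122.033203125), (6.2128825187683105, 115.43701934814453), 87.66934204101562) [ 0.50356604 -0.12748428] [ 0.61892707 -0.11862391]
bar [ 0.50663918 -0.11986126] [-25.42094657  -2.54034739]
```

```bash
python3 - <<'E'
from h import *
f=ctrl.grab_frame('top')
c=cv2.resize(cv2.cvtColor(f['img'][140:260,110:410],cv2.COLOR_RGB2BGR),None,fx=2.6,fy=2.6,interpolation=cv2.INTER_CUBIC); cv2.imwrite('pics/c1.png',c)
E
```

```text
(no output)
```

View pics/c1.png

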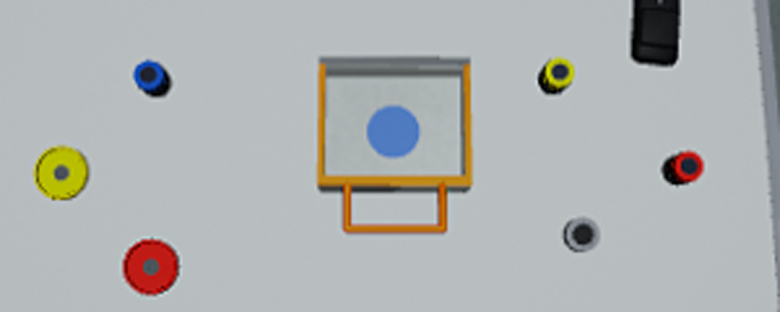

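The crop shows the rings and the dishes clearly. The pad centre is about (0.552, -0.037) and the bar centre about (0.428, -0.032), so the station yaw is about -2°. Both sources agree to within 3 mm. I'll move over the red lens.

Call:
apply_moves(
  commands=[
    {"tx": 0.3, "ty": 0.26, "az": 0.1},
    {"tx": 0.3, "ty": 0.26, "az": 0.1},
    {"tx": 0.3, "ty": 0.26, "az": 0.1},
    {"tx": 0.3, "ty": 0.26, "az": 0.1},
    {"tx": 0.3, "ty": 0.26, "az": 0.1},
  ],
  grip=1,
  squeeze=30,
)

```text
schema error: expected keys tx, ty, tz, ax, ay, az
```

Call:
apply_moves(
  commands=[
    {"tx": 0.184, "ty": 0.16, "tz": -0.16, "az": 0.061},
    {"tx": 0.184, "ty": 0.16, "tz": -0.16, "az": 0.061},
    {"tx": 0.184, "ty": 0.16, "tz": -0.16, "az": 0.061},
    {"tx": 0.184, "ty": 0.16, "tz": -0.16, "az": 0.061},
    {"tx": 0.184, "ty": 0.16, "tz": -0.16, "az": 0.061},
  ],
)

```text
schema error: expected keys tx, ty, tz, ax, ay, az
```

Call:
apply_moves(
  commands=[
    {"tx": 0.3, "ty": 0.26, "tz": 0, "ax": 0, "ay": 0, "az": 0.1},
    {"tx": 0.3, "ty": 0.26, "tz": 0, "ax": 0, "ay": 0, "az": 0.1},
    {"tx": 0.3, "ty": 0.26, "tz": 0, "ax": 0, "ay": 0, "az": 0.1},
    {"tx": 0.3, "ty": 0.26, "tz": 0, "ax": 0, "ay": 0, "az": 0.1},
    {"tx": 0.3, "ty": 0.26, "tz": 0, "ax": 0, "ay": 0, "az": 0.1},
  ],
  grip=1,
  squeeze=30,
)

```text
t: 1.52
ee_pos: [0.4035, -0.4668, 0.2056]
tool_rot: [3.141, -0.002, 0.713]
contact_force: [0.7, 0.1, -0.1]
grip_width: 0.996
grip_force: 0.0
```

Call:
apply_moves(
  commands=[
    {"tx": 0.184, "ty": 0.16, "tz": -0.16, "ax": 0, "ay": 0, "az": 0.061},
    {"tx": 0.184, "ty": 0.16, "tz": -0.16, "ax": 0, "ay": 0, "az": 0.061},
    {"tx": 0.184, "ty": 0.16, "tz": -0.16, "ax": 0, "ay": 0, "az": 0.061},
    {"tx": 0.184, "ty": 0.16, "tz": -0.16, "ax": 0, "ay": 0, "az": 0.061},
    {"tx": 0.184, "ty": 0.16, "tz": -0.16, "ax": 0, "ay": 0, "az": 0.061},
  ],
)

```text
t: 1.93
ee_pos: [0.4954, -0.3833, 0.1221]
tool_rot: [-3.137, -0.003, 0.91]
contact_force: [-0.2, 1.3, -1.1]
grip_width: 1.003
grip_force: 0.0
```

Call:
apply_moves(
  commands=[
    {"tx": 0, "ty": 0, "tz": -0.06, "ax": 0, "ay": 0, "az": 0},
    {"tx": 0, "ty": 0, "tz": -0.12, "ax": 0, "ay": 0, "az": 0},
    {"tx": 0, "ty": 0, "tz": -0.16, "ax": 0, "ay": 0, "az": 0},
    {"tx": 0, "ty": 0, "tz": -0.19, "ax": 0, "ay": 0, "az": 0},
    {"tx": 0, "ty": 0, "tz": -0.19, "ax": 0, "ay": 0, "az": 0},
  ],
)

```text
t: 2.35
ee_pos: [0.4898, -0.3893, 0.0272]
tool_rot: [-3.136, 0.001, 0.9]
contact_force: [-1.0, 0.2, 0.4]
grip_width: 1.001
grip_force: 0.0
```

Call:
apply_moves(
  commands=[
    {"tx": 0, "ty": 0, "tz": 0, "ax": 0, "ay": 0, "az": 0},
    {"tx": 0, "ty": 0, "tz": 0, "ax": 0, "ay": 0, "az": 0},
    {"tx": 0, "ty": 0, "tz": 0, "ax": 0, "ay": 0, "az": 0},
    {"tx": 0, "ty": 0, "tz": 0, "ax": 0, "ay": 0, "az": 0},
    {"tx": 0, "ty": 0, "tz": 0, "ax": 0, "ay": 0, "az": 0},
  ],
  grip=-1,
  squeeze=30,
)

```text
t: 2.77
ee_pos: [0.4931, -0.3903, 0.0315]
tool_rot: [3.14, 0.0, 0.901]
contact_force: [0.4, -0.9, -0.5]
grip_width: 0.3
grip_force: 0.0
```

Call:
apply_moves(
  commands=[
    {"tx": 0, "ty": 0, "tz": 0, "ax": 0, "ay": 0, "az": 0},
    {"tx": 0, "ty": 0, "tz": 0, "ax": 0, "ay": 0, "az": 0},
    {"tx": 0, "ty": 0, "tz": 0, "ax": 0, "ay": 0, "az": 0},
  ],
)

```text
t: 3.02
ee_pos: [0.4926, -0.3898, 0.0305]
tool_rot: [3.141, 0.0, 0.902]
contact_force: [-0.1, 0.1, -0.0]
grip_width: 0.001
grip_force: 0.0
```

The fingers closed on nothing, so I look.

```bash
python3 - <<'E'
from h import *
a=ctrl.grab_frame('top');b=ctrl.grab_frame('scene')
c=lambda f,r,c:cv2.resize(cv2.cvtColor(f['img'][r:r+120,c:c+160],cv2.COLOR_RGB2BGR),None,fx=2.5,fy=2.5,interpolation=cv2.INTER_CUBIC)
cv2.imwrite('pics/c2.png',np.hstack([c(a,140,290),c(b,80,60)]))
o=ctrl.get_obs(); e=np.array(o['ee_pos']);print(e,proj(a,e),proj(b,e))
for f in(a,b): print([(r['conf'],r['xyz']) for r in ctrl.tip_of(f,'red_lens_center')])
E
```

```text
[ 0.49258604 -0.38977438  0.03033867] [372.04032122 204.61164422] [121.22068568 153.67103769]
[(0.41, [0.49, -0.3935, 0.0284])]
[(0.52, [0.496, -0.3906, 0.0248]), (0.31, [0.4287, -0.0319, 0.0842])]
```

View pics/c2.png

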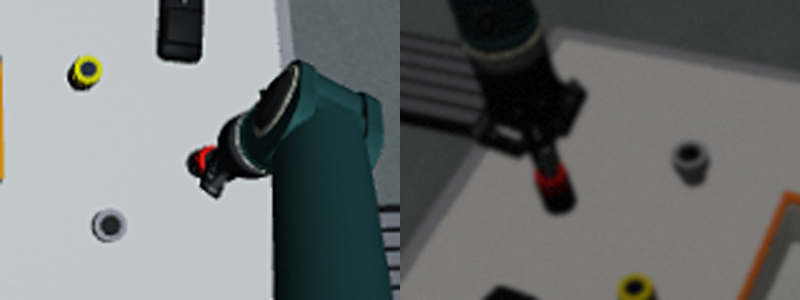

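The lens still stands at about (0.493, -0.390), yet the fingers appear at its top, or just on its near side. I'll use depth to find where the fingers really are.

```bash
cat >> h.py <<'E'
def cloud(f):
    m=np.array(f['mtx']); v,u=np.mgrid[:384,:512]; d=np.stack([(u-m[0,2])/m[0,0],(v-m[1,2])/m[1,1]],-1); s=d.copy()
    for _ in range(10): s=d/(1+f['k1']*(s**2).sum(-1,keepdims=True))
    z=f['depth'][...,None]; c=np.concatenate([s*z,z],-1); return (c-f['t'])@np.array(f['R'])
E
python3 - <<'E'
from h import *
for n in('top','scene'):
    f=ctrl.grab_frame(n); P=cloud(f); e=np.array([.4926,-.3898])
    d=np.hypot(*(P[...,:2]-e).transpose(2,0,1)); ok=(f['depth']>0)&(d<.12)&(P[...,2]>.015)
    Q=P[ok]; C=f['img'][ok]
    print(n,len(Q),'table z',np.median(P[(d<.12)&(P[...,2]<.015)&(f['depth']>0)][:,2]))
    for a,b in((.015,.04),(.04,.06),(.06,.08),(.08,.1),(.1,.13),(.13,.16)):
        s=(Q[:,2]>=a)&(Q[:,2]<b)
        for nm,c in(('red',C[:,0].astype(int)>C[:,1].astype(int)+50),('other',C[:,0].astype(int)<=C[:,1].astype(int)+50)):
            q=Q[s&c]
            if len(q): print(a,nm,len(q),q.mean(0).round(3),q.min(0).round(3),q.max(0).round(3))
o=ctrl.get_obs();print({k:np.round(o[k],3) for k in('t','qpos','ee_pos','tool_rot','grip_width','grip_force','effort')})
E
```

```text
top 3078 table z 7.343177217682055e-05
0.015 other 23 [ 0.492 -0.376  0.026] [ 0.477 -0.386  0.016] [ 0.511 -0.371  0.039]
0.04 red 34 [ 0.498 -0.38   0.05 ] [ 0.481 -0.394  0.041] [ 0.511 -0.373  0.057]
0.04 other 10 [ 0.501 -0.38   0.046] [ 0.484 -0.398  0.041] [ 0.513 -0.372  0.053]
0.06 red 1 [ 0.505 -0.385  0.079] [ 0.505 -0.385  0.079] [ 0.505 -0.385  0.079]
0.06 other 8 [ 0.496 -0.381  0.069] [ 0.49  -0.383  0.061] [ 0.502 -0.379  0.078]
0.08 other 5 [ 0.497 -0.38   0.087] [ 0.488 -0.385  0.084] [ 0.504 -0.376  0.096]
0.1 red 1 [ 0.478 -0.363  0.103] [ 0.478 -0.363  0.103] [ 0.478 -0.363  0.103]
0.1 other 32 [ 0.479 -0.368  0.116] [ 0.464 -0.376  0.102] [ 0.493 -0.353  0.13 ]
0.13 other 78 [ 0.459 -0.36   0.148] [ 0.439 -0.415  0.132] [ 0.546 -0.344  0.159]
scene 6505 table z 0.0005870351438945213
0.015 other 84 [ 0.504 -0.38   0.027] [ 0.48  -0.403  0.015] [ 0.513 -0.37   0.039]
0.04 red 47 [ 0.5   -0.384  0.052] [ 0.479 -0.404  0.047] [ 0.51  -0.37   0.057]
0.04 other 63 [ 0.501 -0.385  0.048] [ 0.48  -0.408  0.04 ] [ 0.513 -0.368  0.059]
0.06 other 52 [ 0.498 -0.383  0.071] [ 0.483 -0.396  0.061] [ 0.508 -0.376  0.08 ]
0.08 other 54 [ 0.498 -0.383  0.09 ] [ 0.481 -0.394  0.08 ] [ 0.508 -0.373  0.099]
0.1 other 272 [ 0.498 -0.382  0.116] [ 0.458 -0.417  0.1  ] [ 0.539 -0.35   0.13 ]
0.13 other 399 [ 0.501 -0.383  0.146] [ 0.441 -0.436  0.13 ] [ 0.548 -0.343  0.16 ]
{'t': np.float64(3.317), 'qpos': array([ 0.742,  0.655, -0.171,  1.76 ,  0.155,  0.74 , -0.178]), 'ee_pos': array([ 0.493, -0.39 ,  0.03 ]), 'tool_rot': array([-3.141,  0.   ,  0.902]), 'grip_width': np.float64(-0.001), 'grip_force': np.float64(0.0), 'effort': array([ 2.0000e-03, -5.6726e+01, -2.6960e+00, -1.9096e+01,  9.0000e-03,
        2.0000e-03,  0.0000e+00])}
```

```bash
python3 - <<'E'
from h import *
a=ctrl.grab_frame('top');b=ctrl.grab_frame('scene')
c=lambda f,r,c:cv2.resize(cv2.cvtColor(cv2.convertScaleAbs(f['img'][r:r+56,c:c+56],alpha=2.),cv2.COLOR_RGB2BGR),None,fx=7,fy=7,interpolation=cv2.INTER_CUBIC)
cv2.imwrite('pics/c3.png',np.hstack([c(a,180,345),c(b,115,93)]))
E
```

```text
(no output)
```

View pics/c3.png

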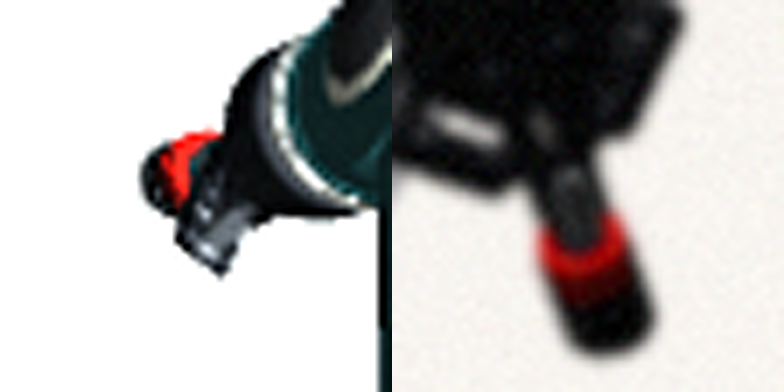

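The picture shows the shut fingers standing right above the lens, with their tips at its top, about 0.05–0.06 high. The tips should be at 0.02 by the reported pose. I'll lift clear and measure the true fingertip height.

Call:
apply_moves(
  commands=[
    {"tx": 0, "ty": 0, "tz": 0.05, "ax": 0, "ay": 0, "az": 0},
    {"tx": 0, "ty": 0, "tz": 0.12, "ax": 0, "ay": 0, "az": 0},
    {"tx": 0, "ty": 0, "tz": 0.16, "ax": 0, "ay": 0, "az": 0},
    {"tx": 0, "ty": 0, "tz": 0.16, "ax": 0, "ay": 0, "az": 0},
    {"tx": 0, "ty": 0, "tz": 0.16, "ax": 0, "ay": 0, "az": 0},
  ],
)

```text
t: 3.83
ee_pos: [0.4933, -0.3904, 0.1118]
tool_rot: [3.139, 0.0, 0.901]
contact_force: [0.1, 0.1, -0.9]
grip_width: -0.003
grip_force: 0.0
```

```bash
cat > tip.py <<'E'
from h import *
import sys
o=ctrl.get_obs();e=np.array(o['ee_pos']);print(np.round(e,4),np.round(o['tool_rot'],3),o['grip_width'])
for n in('scene','top'):
    f=ctrl.grab_frame(n); P=cloud(f); d=np.hypot(*(P[...,:2]-e[:2]).transpose(2,0,1))
    ok=(f['depth']>0)&(d<.06)&(P[...,2]>.02); Q=P[ok]
    print(n,[(round(z,3),len(q:=Q[(Q[:,2]>=z)&(Q[:,2]<z+.01)]),q[:,:2].mean(0).round(3).tolist() if len(q) else 0,np.ptp(q[:,1]).round(3) if len(q) else 0) for z in np.arange(.02,.22,.01)])
E
python3 tip.py
```

```text
[ 0.4933 -0.3904  0.1118] [3.139 0.    0.901] -0.0033473447194390326
scene [(np.float64(0.02), 39, [0.504, -0.381], np.float64(0.032)), (np.float64(0.03), 32, [0.505, -0.381], np.float64(0.034)), (np.float64(0.04), 51, [0.502, -0.381], np.float64(0.038)), (np.float64(0.05), 103, [0.494, -0.391], np.float64(0.037)), (np.float64(0.06), 0, 0, 0), (np.float64(0.07), 0, 0, 0), (np.float64(0.08), 0, 0, 0), (np.float64(0.09), 0, 0, 0), (np.float64(0.1), 0, 0, 0), (np.float64(0.11), 0, 0, 0), (np.float64(0.12), 0, 0, 0), (np.float64(0.13), 3, [0.501, -0.385], np.float64(0.008)), (np.float64(0.14), 25, [0.5, -0.382], np.float64(0.015)), (np.float64(0.15), 34, [0.5, -0.383], np.float64(0.027)), (np.float64(0.16), 37, [0.5, -0.383], np.float64(0.025)), (np.float64(0.17), 37, [0.499, -0.383], np.float64(0.022)), (np.float64(0.18), 78, [0.498, -0.382], np.float64(0.046)), (np.float64(0.19), 141, [0.495, -0.384], np.float64(0.063)), (np.float64(0.2), 99, [0.498, -0.382], np.float64(0.071)), (np.float64(0.21), 124, [0.498, -0.379], np.float64(0.073))]
top [(np.float64(0.02), 14, [0.491, -0.379], np
[... 196 characters left out ...]
 (np.float64(0.06), 0, 0, 0), (np.float64(0.07), 0, 0, 0), (np.float64(0.08), 0, 0, 0), (np.float64(0.09), 0, 0, 0), (np.float64(0.1), 0, 0, 0), (np.float64(0.11), 0, 0, 0), (np.float64(0.12), 0, 0, 0), (np.float64(0.13), 0, 0, 0), (np.float64(0.14), 5, [0.496, -0.382], np.float64(0.005)), (np.float64(0.15), 6, [0.496, -0.382], np.float64(0.006)), (np.float64(0.16), 4, [0.494, -0.381], np.float64(0.006)), (np.float64(0.17), 1, [0.492, -0.376], np.float64(0.0)), (np.float64(0.18), 8, [0.485, -0.371], np.float64(0.013)), (np.float64(0.19), 14, [0.478, -0.37], np.float64(0.015)), (np.float64(0.2), 12, [0.477, -0.363], np.float64(0.02)), (np.float64(0.21), 7, [0.475, -0.363], np.float64(0.026))]
```

The shut tips are really at z ≈ 0.138 with the reported TCP at 0.111. So the true height is about 37 mm above the reported one, and xy agrees. I'll redo the grasp with this offset.

Call:
apply_moves(
  commands=[
    {"tx": 0, "ty": 0, "tz": 0, "ax": 0, "ay": 0, "az": 0},
    {"tx": 0, "ty": 0, "tz": 0, "ax": 0, "ay": 0, "az": 0},
    {"tx": 0, "ty": 0, "tz": 0, "ax": 0, "ay": 0, "az": 0},
    {"tx": 0, "ty": 0, "tz": 0, "ax": 0, "ay": 0, "az": 0},
    {"tx": 0, "ty": 0, "tz": -0.03, "ax": 0, "ay": 0, "az": 0},
  ],
  grip=1,
)

```text
t: 4.35
ee_pos: [0.4943, -0.391, 0.0975]
tool_rot: [3.137, -0.0, 0.901]
contact_force: [-0.5, 0.3, 0.9]
grip_width: 0.708
grip_force: 0.0
```

Call:
apply_moves(
  commands=[
    {"tx": 0, "ty": 0, "tz": -0.06, "ax": 0, "ay": 0, "az": 0},
    {"tx": 0, "ty": 0, "tz": -0.12, "ax": 0, "ay": 0, "az": 0},
    {"tx": 0, "ty": 0, "tz": -0.18, "ax": 0, "ay": 0, "az": 0},
    {"tx": 0, "ty": 0, "tz": -0.21, "ax": 0, "ay": 0, "az": 0},
    {"tx": 0, "ty": 0, "tz": -0.214, "ax": 0, "ay": 0, "az": 0},
  ],
)

```text
t: 4.77
ee_pos: [0.4903, -0.3881, -0.0154]
tool_rot: [-3.135, 0.0, 0.902]
contact_force: [-0.2, -0.1, -0.3]
grip_width: 1.0
grip_force: 0.0
```

Call:
apply_moves(
  commands=[
    {"tx": 0, "ty": 0, "tz": 0, "ax": 0, "ay": 0, "az": 0},
    {"tx": 0, "ty": 0, "tz": 0, "ax": 0, "ay": 0, "az": 0},
    {"tx": 0, "ty": 0, "tz": 0, "ax": 0, "ay": 0, "az": 0},
    {"tx": 0, "ty": 0, "tz": 0, "ax": 0, "ay": 0, "az": 0},
    {"tx": 0, "ty": 0, "tz": 0, "ax": 0, "ay": 0, "az": 0},
  ],
  grip=-1,
  squeeze=30,
)

```text
t: 5.18
ee_pos: [0.4936, -0.3906, -0.0098]
tool_rot: [3.139, 0.0, 0.901]
contact_force: [-0.6, 0.3, 6.0]
grip_width: 0.425
grip_force: 30.0
```

```bash
python3 - <<'E'
from h import *
b=ctrl.grab_frame('scene')
cv2.imwrite('pics/c4.png',cv2.resize(cv2.cvtColor(cv2.convertScaleAbs(b['img'][115:171,93:149],alpha=2.5),cv2.COLOR_RGB2BGR),None,fx=8,fy=8,interpolation=cv2.INTER_CUBIC))
E
python3 tip.py
```

```text
[ 0.4936 -0.3906 -0.0097] [3.139 0.    0.901] 0.4252269953484282
scene [(np.float64(0.02), 54, [0.502, -0.381], np.float64(0.048)), (np.float64(0.03), 51, [0.502, -0.381], np.float64(0.041)), (np.float64(0.04), 75, [0.501, -0.383], np.float64(0.048)), (np.float64(0.05), 128, [0.494, -0.387], np.float64(0.044)), (np.float64(0.06), 60, [0.498, -0.383], np.float64(0.065)), (np.float64(0.07), 96, [0.493, -0.384], np.float64(0.073)), (np.float64(0.08), 65, [0.499, -0.382], np.float64(0.07)), (np.float64(0.09), 85, [0.497, -0.379], np.float64(0.072)), (np.float64(0.1), 79, [0.503, -0.383], np.float64(0.072)), (np.float64(0.11), 146, [0.502, -0.384], np.float64(0.09)), (np.float64(0.12), 109, [0.504, -0.387], np.float64(0.069)), (np.float64(0.13), 28, [0.508, -0.39], np.float64(0.059)), (np.float64(0.14), 33, [0.517, -0.374], np.float64(0.06)), (np.float64(0.15), 91, [0.518, -0.372], np.float64(0.06)), (np.float64(0.16), 86, [0.517, -0.371], np.float64(0.063)), (np.float64(0.17), 92, [0.518, -0.372], np.float64(0.061)), (np.float64(0.18), 150, [0.516, -0.375], np.float64(0.073)), (np.float6
[... 663 characters left out ...]
0.1), 15, [0.467, -0.361], np.float64(0.027)), (np.float64(0.11), 31, [0.454, -0.358], np.float64(0.021)), (np.float64(0.12), 21, [0.463, -0.365], np.float64(0.022)), (np.float64(0.13), 14, [0.467, -0.366], np.float64(0.018)), (np.float64(0.14), 8, [0.477, -0.364], np.float64(0.02)), (np.float64(0.15), 34, [0.485, -0.364], np.float64(0.041)), (np.float64(0.16), 27, [0.488, -0.36], np.float64(0.02)), (np.float64(0.17), 28, [0.486, -0.364], np.float64(0.027)), (np.float64(0.18), 54, [0.485, -0.365], np.float64(0.04)), (np.float64(0.19), 16, [0.489, -0.363], np.float64(0.024)), (np.float64(0.2), 19, [0.486, -0.364], np.float64(0.037)), (np.float64(0.21), 31, [0.483, -0.361], np.float64(0.033))]
```

View pics/c4.png

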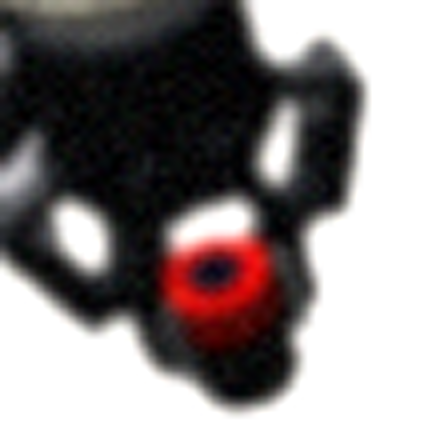

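The picture shows the fingers holding the barrel about half-way up, with the ring free and upright. I'll carry it to the red holder.

Call:
apply_moves(
  commands=[
    {"tx": 0, "ty": 0, "tz": 0.04, "ax": 0, "ay": 0, "az": 0},
    {"tx": 0, "ty": 0, "tz": 0.1, "ax": 0, "ay": 0, "az": 0},
    {"tx": 0, "ty": 0, "tz": 0.16, "ax": 0, "ay": 0, "az": 0},
    {"tx": 0, "ty": 0, "tz": 0.21, "ax": 0, "ay": 0, "az": 0},
    {"tx": 0, "ty": 0, "tz": 0.24, "ax": 0, "ay": 0, "az": 0},
  ],
)

```text
t: 5.75
ee_pos: [0.4938, -0.3906, 0.1119]
tool_rot: [3.137, -0.0, 0.902]
contact_force: [0.8, -0.5, -1.7]
grip_width: 0.424
grip_force: 30.5
```

Call:
apply_moves(
  commands=[
    {"tx": -0.005, "ty": 0.03, "tz": 0, "ax": 0, "ay": 0, "az": 0.01},
    {"tx": -0.015, "ty": 0.09, "tz": 0, "ax": 0, "ay": 0, "az": 0.03},
    {"tx": -0.025, "ty": 0.16, "tz": 0, "ax": 0, "ay": 0, "az": 0.05},
    {"tx": -0.037, "ty": 0.24, "tz": 0, "ax": 0, "ay": 0, "az": 0.075},
    {"tx": -0.05, "ty": 0.32, "tz": 0, "ax": 0, "ay": 0, "az": 0.1},
  ],
)

```text
t: 6.17
ee_pos: [0.467, -0.2286, 0.1087]
tool_rot: [3.141, 0.0, 1.218]
contact_force: [1.2, 0.9, -2.6]
grip_width: 0.424
grip_force: 30.6
```

Call:
apply_moves(
  commands=[
    {"tx": -0.012, "ty": 0.08, "tz": 0, "ax": 0, "ay": 0, "az": 0.025},
    {"tx": -0.024, "ty": 0.16, "tz": 0, "ax": 0, "ay": 0, "az": 0.05},
    {"tx": -0.036, "ty": 0.24, "tz": 0, "ax": 0, "ay": 0, "az": 0.075},
    {"tx": -0.048, "ty": 0.32, "tz": 0, "ax": 0, "ay": 0, "az": 0.1},
    {"tx": -0.06, "ty": 0.4, "tz": 0, "ax": 0, "ay": 0, "az": 0.125},
  ],
)

```text
t: 6.58
ee_pos: [0.4369, -0.0283, 0.1089]
tool_rot: [3.14, 0.001, 1.612]
contact_force: [1.0, 2.4, -1.0]
grip_width: 0.424
grip_force: 30.6
```

Call:
apply_moves(
  commands=[
    {"tx": -0.012, "ty": 0.08, "tz": 0, "ax": 0, "ay": 0, "az": 0.025},
    {"tx": -0.024, "ty": 0.16, "tz": 0, "ax": 0, "ay": 0, "az": 0.05},
    {"tx": -0.036, "ty": 0.24, "tz": 0, "ax": 0, "ay": 0, "az": 0.075},
    {"tx": -0.048, "ty": 0.32, "tz": 0, "ax": 0, "ay": 0, "az": 0.1},
    {"tx": -0.06, "ty": 0.4, "tz": 0, "ax": 0, "ay": 0, "az": 0.125},
  ],
)

```text
t: 7.0
ee_pos: [0.4071, 0.1717, 0.1089]
tool_rot: [3.14, 0.001, 2.005]
contact_force: [-0.5, -0.2, -1.6]
grip_width: 0.423
grip_force: 30.6
```

Call:
apply_moves(
  commands=[
    {"tx": -0.012, "ty": 0.07, "tz": 0, "ax": 0, "ay": 0, "az": 0.025},
    {"tx": -0.024, "ty": 0.13, "tz": 0, "ax": 0, "ay": 0, "az": 0.05},
    {"tx": -0.034, "ty": 0.17, "tz": 0, "ax": 0, "ay": 0, "az": 0.05},
    {"tx": -0.034, "ty": 0.192, "tz": 0, "ax": 0, "ay": 0, "az": 0.05},
    {"tx": -0.034, "ty": 0.192, "tz": 0, "ax": 0, "ay": 0, "az": 0.05},
  ],
)

```text
t: 7.42
ee_pos: [0.3904, 0.2686, 0.1088]
tool_rot: [3.14, -0.001, 2.161]
contact_force: [-0.3, 0.9, -1.4]
grip_width: 0.425
grip_force: 30.6
```

Call:
apply_moves(
  commands=[
    {"tx": 0, "ty": 0, "tz": -0.06, "ax": 0, "ay": 0, "az": 0},
    {"tx": 0, "ty": 0, "tz": -0.12, "ax": 0, "ay": 0, "az": 0},
    {"tx": 0, "ty": 0, "tz": -0.17, "ax": 0, "ay": 0, "az": 0},
    {"tx": 0, "ty": 0, "tz": -0.2, "ax": 0, "ay": 0, "az": 0},
    {"tx": 0, "ty": 0, "tz": -0.21, "ax": 0, "ay": 0, "az": 0},
  ],
)

```text
t: 7.83
ee_pos: [0.39, 0.2629, 0.001]
tool_rot: [-3.137, 0.002, 2.155]
contact_force: [-0.4, 0.3, -2.0]
grip_width: 0.422
grip_force: 30.7
```

Call:
apply_moves(
  commands=[
    {"tx": 0, "ty": 0, "tz": -0.003, "ax": 0, "ay": 0, "az": 0},
    {"tx": 0, "ty": 0, "tz": -0.006, "ax": 0, "ay": 0, "az": 0},
    {"tx": 0, "ty": 0, "tz": -0.009, "ax": 0, "ay": 0, "az": 0},
    {"tx": 0, "ty": 0, "tz": -0.012, "ax": 0, "ay": 0, "az": 0},
    {"tx": 0, "ty": 0, "tz": -0.014, "ax": 0, "ay": 0, "az": 0},
  ],
)

```text
t: 8.25
ee_pos: [0.3913, 0.2663, -0.003]
tool_rot: [3.14, 0.0, 2.158]
contact_force: [0.4, -0.9, -2.2]
grip_width: 0.421
grip_force: 30.7
```

Call:
apply_moves(
  commands=[
    {"tx": 0, "ty": 0, "tz": -0.002, "ax": 0, "ay": 0, "az": 0},
    {"tx": 0, "ty": 0, "tz": -0.003, "ax": 0, "ay": 0, "az": 0},
    {"tx": 0, "ty": 0, "tz": -0.004, "ax": 0, "ay": 0, "az": 0},
  ],
)

```text
t: 8.5
ee_pos: [0.3912, 0.2663, -0.0039]
tool_rot: [3.14, 0.002, 2.158]
contact_force: [-4.6, -5.5, 25.8]
grip_width: 0.427
grip_force: 33.0
```

Call:
apply_moves(
  commands=[
    {"tx": 0, "ty": 0, "tz": -0.001, "ax": 0, "ay": 0, "az": 0},
    {"tx": 0, "ty": 0, "tz": -0.002, "ax": 0, "ay": 0, "az": 0},
    {"tx": 0, "ty": 0, "tz": -0.002, "ax": 0, "ay": 0, "az": 0},
  ],
)

```text
t: 8.75
ee_pos: [0.3912, 0.2663, -0.004]
tool_rot: [3.14, 0.003, 2.158]
contact_force: [-6.1, -6.5, 31.1]
grip_width: 0.423
grip_force: 33.8
```

It touched at about -0.004. I'll ease the press, release and rise.

Call:
apply_moves(
  commands=[
    {"tx": 0, "ty": 0, "tz": 0.004, "ax": 0, "ay": 0, "az": 0},
    {"tx": 0, "ty": 0, "tz": 0.004, "ax": 0, "ay": 0, "az": 0},
  ],
)

```text
t: 8.92
ee_pos: [0.3912, 0.2666, -0.0038]
tool_rot: [3.14, 0.0, 2.158]
contact_force: [-0.1, 0.5, -2.2]
grip_width: 0.426
grip_force: 30.8
```

Call:
apply_moves(
  commands=[
    {"tx": 0, "ty": 0, "tz": 0, "ax": 0, "ay": 0, "az": 0},
    {"tx": 0, "ty": 0, "tz": 0, "ax": 0, "ay": 0, "az": 0},
    {"tx": 0, "ty": 0, "tz": 0, "ax": 0, "ay": 0, "az": 0},
    {"tx": 0, "ty": 0, "tz": 0, "ax": 0, "ay": 0, "az": 0},
    {"tx": 0, "ty": 0, "tz": 0, "ax": 0, "ay": 0, "az": 0},
  ],
  grip=0.6,
)

```text
t: 9.33
ee_pos: [0.3905, 0.2662, -0.0049]
tool_rot: [-3.141, -0.0, 2.158]
contact_force: [-0.4, -0.0, 0.7]
grip_width: 0.795
grip_force: 0.0
```

Call:
apply_moves(
  commands=[
    {"tx": 0, "ty": 0, "tz": 0.03, "ax": 0, "ay": 0, "az": 0},
    {"tx": 0, "ty": 0, "tz": 0.08, "ax": 0, "ay": 0, "az": 0},
    {"tx": 0, "ty": 0, "tz": 0.14, "ax": 0, "ay": 0, "az": 0},
    {"tx": 0, "ty": 0, "tz": 0.2, "ax": 0, "ay": 0, "az": 0},
    {"tx": 0, "ty": 0, "tz": 0.23, "ax": 0, "ay": 0, "az": 0},
  ],
)

```text
t: 9.75
ee_pos: [0.3915, 0.2674, 0.1131]
tool_rot: [3.138, 0.0, 2.159]
contact_force: [0.5, 0.4, -0.5]
grip_width: 0.799
grip_force: 0.0
```

Call:
apply_moves(
  commands=[
    {"tx": 0.009, "ty": -0.02, "tz": 0, "ax": 0, "ay": 0, "az": -0.01},
    {"tx": 0.031, "ty": -0.071, "tz": 0, "ax": 0, "ay": 0, "az": -0.02},
    {"tx": 0.057, "ty": -0.131, "tz": 0, "ax": 0, "ay": 0, "az": -0.04},
    {"tx": 0.088, "ty": -0.202, "tz": 0, "ax": 0, "ay": 0, "az": -0.06},
    {"tx": 0.119, "ty": -0.272, "tz": 0, "ax": 0, "ay": 0, "az": -0.08},
  ],
  grip=1,
)

```text
t: 10.17
ee_pos: [0.4499, 0.1281, 0.1095]
tool_rot: [-3.14, 0.0, 1.904]
contact_force: [0.9, 0.1, 0.0]
grip_width: 1.004
grip_force: 0.0
```

Call:
apply_moves(
  commands=[
    {"tx": 0.032, "ty": -0.073, "tz": 0, "ax": 0, "ay": 0, "az": -0.022},
    {"tx": 0.064, "ty": -0.145, "tz": 0, "ax": 0, "ay": 0, "az": -0.044},
    {"tx": 0.095, "ty": -0.218, "tz": 0, "ax": 0, "ay": 0, "az": -0.066},
    {"tx": 0.127, "ty": -0.291, "tz": 0, "ax": 0, "ay": 0, "az": -0.088},
    {"tx": 0.159, "ty": -0.363, "tz": 0, "ax": 0, "ay": 0, "az": -0.11},
  ],
)

```text
t: 10.58
ee_pos: [0.5291, -0.0542, 0.1092]
tool_rot: [-3.14, 0.001, 1.556]
contact_force: [0.9, 1.0, 0.2]
grip_width: 0.997
grip_force: 0.0
```

Call:
apply_moves(
  commands=[
    {"tx": 0.031, "ty": -0.071, "tz": 0, "ax": 0, "ay": 0, "az": -0.02},
    {"tx": 0.062, "ty": -0.141, "tz": 0, "ax": 0, "ay": 0, "az": -0.04},
    {"tx": 0.093, "ty": -0.212, "tz": 0, "ax": 0, "ay": 0, "az": -0.06},
    {"tx": 0.119, "ty": -0.272, "tz": 0, "ax": 0, "ay": 0, "az": -0.08},
    {"tx": 0.141, "ty": -0.323, "tz": 0, "ax": 0, "ay": 0, "az": -0.1},
  ],
)

```text
t: 11.0
ee_pos: [0.5994, -0.2168, 0.1087]
tool_rot: [-3.14, 0.002, 1.24]
contact_force: [-0.3, 1.1, 0.4]
grip_width: 1.0
grip_force: 0.0
```

Call:
apply_moves(
  commands=[
    {"tx": 0.023, "ty": -0.051, "tz": 0, "ax": 0, "ay": 0, "az": -0.015},
    {"tx": 0.023, "ty": -0.051, "tz": -0.02, "ax": 0, "ay": 0, "az": -0.015},
    {"tx": 0.023, "ty": -0.051, "tz": -0.07, "ax": 0, "ay": 0, "az": -0.015},
    {"tx": 0.023, "ty": -0.051, "tz": -0.13, "ax": 0, "ay": 0, "az": -0.015},
    {"tx": 0.023, "ty": -0.051, "tz": -0.19, "ax": 0, "ay": 0, "az": -0.015},
  ],
)

```text
t: 11.42
ee_pos: [0.6107, -0.2387, 0.0133]
tool_rot: [-3.141, 0.001, 1.199]
contact_force: [0.8, -0.0, -1.5]
grip_width: 1.0
grip_force: 0.0
```

Call:
apply_moves(
  commands=[
    {"tx": 0, "ty": 0, "tz": -0.035, "ax": 0, "ay": 0, "az": 0},
    {"tx": 0, "ty": 0, "tz": -0.052, "ax": 0, "ay": 0, "az": 0},
    {"tx": 0, "ty": 0, "tz": -0.054, "ax": 0, "ay": 0, "az": 0},
  ],
)

```text
t: 11.67
ee_pos: [0.6091, -0.2377, -0.0149]
tool_rot: [-3.136, 0.0, 1.2]
contact_force: [1.1, 0.0, -0.1]
grip_width: 1.0
grip_force: 0.0
```

Call:
apply_moves(
  commands=[
    {"tx": 0, "ty": 0, "tz": 0, "ax": 0, "ay": 0, "az": 0},
    {"tx": 0, "ty": 0, "tz": 0, "ax": 0, "ay": 0, "az": 0},
    {"tx": 0, "ty": 0, "tz": 0, "ax": 0, "ay": 0, "az": 0},
    {"tx": 0, "ty": 0, "tz": 0, "ax": 0, "ay": 0, "az": 0},
    {"tx": 0, "ty": 0, "tz": 0, "ax": 0, "ay": 0, "az": 0},
  ],
  grip=-1,
)

```text
t: 12.08
ee_pos: [0.6127, -0.2387, -0.0101]
tool_rot: [3.139, 0.0, 1.2]
contact_force: [-0.3, -0.5, 4.0]
grip_width: 0.423
grip_force: 30.2
```

```bash
python3 m.py | grep -v bar | cut -c1-120; python3 - <<'E'
from h import *
f=ctrl.grab_frame('scene')
c=lambda r,c:cv2.resize(cv2.cvtColor(cv2.convertScaleAbs(f['img'][r:r+64,c:c+64],alpha=2.),cv2.COLOR_RGB2BGR),None,fx=6,fy=6,interpolation=cv2.INTER_CUBIC)
cv2.imwrite('pics/c5.png',np.hstack([c(150,330),c(160,125)]))
E
```

```text
red [157, 232, 21, 21, 290] [167.6, 242.1] {0.006: [0.3927, 0.2642], 0.048: [0.3917, 0.2553], 0.07: [0.3912, 0.2506]}
yellow [123, 196, 21, 21, 311] [132.9, 206.2] {0.006: [0.5101, 0.378], 0.048: [0.5052, 0.3652], 0.07: [0.5026, 0.3585]}
blue [162, 163, 12, 12, 84] [167.3, 168.9] {0.006: [0.6299, 0.2664], 0.048: [0.621, 0.2574], 0.07: [0.6163, 0.2527]}
blue [252, 181, 19, 19, 285] [260.9, 190.2] {0.006: [0.5518, -0.0369], 0.048: [0.5455, -0.0356], 0.07: [0.5422, -0.035]}
blue [33, 198, 4, 9, 26] [34.6, 202.2] {0.006: [0.5306, 0.7158], 0.048: [0.525, 0.6916], 0.07: [0.5221, 0.679]}
orange [233, 165, 2, 28, 42] [233.6, 176.5] {0.006: [0.5988, 0.0502], 0.048: [0.5909, 0.0485], 0.07: [0.5868, 0.0476]}
((580.8636474609375, 48.093711853027344), (3.0904300212860107, 84.34199523925781), 88.974365234375) [0.53867242 0.045794
orange [288, 165, 3, 22, 44] [288.7, 173.8] {0.006: [0.6033, -0.1288], 0.048: [0.5952, -0.1244], 0.07: [0.591, -0.1222]}
((585.9307861328125, -123.03816223144531), (6.2128825187683105, 66.0125732421875), 87.66934204101562) [ 0.55307683 -0.12
orange [232, 186, 51, 43, 222] [258.2, 218.0] {0.006: [0.4622, -0.0256], 0.048: [0.4589, -0.0248], 0.07: [0.4572, -0.024
((468.5304870605469, -7.459953308105469), (190.8411407470703, 99.25248718261719), 61.75886535644531) [ 0.42509522 -0.097
```

View pics/c5.png

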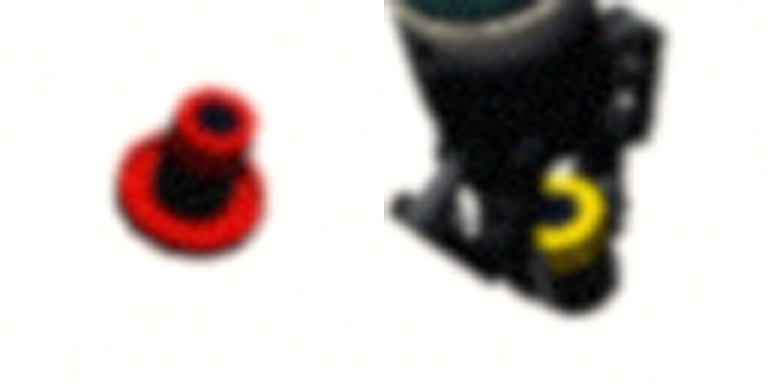

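The picture shows the red lens upright and centred in the red holder, and the yellow one held. I'll carry it to the yellow holder.

Call:
apply_moves(
  commands=[
    {"tx": 0, "ty": 0, "tz": 0.04, "ax": 0, "ay": 0, "az": 0},
    {"tx": 0, "ty": 0, "tz": 0.1, "ax": 0, "ay": 0, "az": 0},
    {"tx": 0, "ty": 0, "tz": 0.16, "ax": 0, "ay": 0, "az": 0},
    {"tx": 0, "ty": 0, "tz": 0.21, "ax": 0, "ay": 0, "az": 0},
    {"tx": 0, "ty": 0, "tz": 0.24, "ax": 0, "ay": 0, "az": 0},
  ],
)

```text
t: 12.6
ee_pos: [0.6127, -0.2386, 0.1115]
tool_rot: [3.138, 0.0, 1.2]
contact_force: [0.8, -0.0, -1.1]
grip_width: 0.425
grip_force: 30.5
```

Call:
apply_moves(
  commands=[
    {"tx": -0.004, "ty": 0.025, "tz": 0, "ax": 0, "ay": 0, "az": 0.01},
    {"tx": -0.012, "ty": 0.074, "tz": 0, "ax": 0, "ay": 0, "az": 0.02},
    {"tx": -0.024, "ty": 0.148, "tz": 0, "ax": 0, "ay": 0, "az": 0.04},
    {"tx": -0.038, "ty": 0.228, "tz": 0, "ax": 0, "ay": 0, "az": 0.06},
    {"tx": -0.051, "ty": 0.308, "tz": 0, "ax": 0, "ay": 0, "az": 0.08},
  ],
)

```text
t: 13.02
ee_pos: [0.5839, -0.082, 0.1067]
tool_rot: [-3.139, -0.0, 1.455]
contact_force: [1.5, 0.6, -1.8]
grip_width: 0.426
grip_force: 30.6
```

Call:
apply_moves(
  commands=[
    {"tx": -0.013, "ty": 0.08, "tz": 0, "ax": 0, "ay": 0, "az": 0.021},
    {"tx": -0.026, "ty": 0.16, "tz": 0, "ax": 0, "ay": 0, "az": 0.042},
    {"tx": -0.04, "ty": 0.24, "tz": 0, "ax": 0, "ay": 0, "az": 0.063},
    {"tx": -0.053, "ty": 0.32, "tz": 0, "ax": 0, "ay": 0, "az": 0.084},
    {"tx": -0.066, "ty": 0.4, "tz": 0, "ax": 0, "ay": 0, "az": 0.105},
  ],
)

```text
t: 13.43
ee_pos: [0.5506, 0.118, 0.1069]
tool_rot: [-3.139, -0.0, 1.787]
contact_force: [0.8, -0.0, -2.0]
grip_width: 0.427
grip_force: 30.6
```

Call:
apply_moves(
  commands=[
    {"tx": -0.013, "ty": 0.08, "tz": 0, "ax": 0, "ay": 0, "az": 0.02},
    {"tx": -0.026, "ty": 0.16, "tz": 0, "ax": 0, "ay": 0, "az": 0.04},
    {"tx": -0.039, "ty": 0.234, "tz": 0, "ax": 0, "ay": 0, "az": 0.06},
    {"tx": -0.049, "ty": 0.295, "tz": 0, "ax": 0, "ay": 0, "az": 0.075},
    {"tx": -0.057, "ty": 0.345, "tz": 0, "ax": 0, "ay": 0, "az": 0.09},
  ],
)

```text
t: 13.85
ee_pos: [0.5213, 0.2918, 0.1069]
tool_rot: [-3.14, -0.002, 2.072]
contact_force: [0.5, -0.6, -2.2]
grip_width: 0.423
grip_force: 30.6
```

Call:
apply_moves(
  commands=[
    {"tx": -0.008, "ty": 0.05, "tz": 0, "ax": 0, "ay": 0, "az": 0.015},
    {"tx": -0.016, "ty": 0.1, "tz": 0, "ax": 0, "ay": 0, "az": 0.03},
    {"tx": -0.023, "ty": 0.14, "tz": 0, "ax": 0, "ay": 0, "az": 0.04},
    {"tx": -0.029, "ty": 0.17, "tz": 0, "ax": 0, "ay": 0, "az": 0.046},
    {"tx": -0.03, "ty": 0.178, "tz": 0, "ax": 0, "ay": 0, "az": 0.046},
  ],
)

```text
t: 14.27
ee_pos: [0.5065, 0.3805, 0.1072]
tool_rot: [-3.14, -0.003, 2.214]
contact_force: [-0.3, 0.5, -2.0]
grip_width: 0.423
grip_force: 30.6
```

Call:
apply_moves(
  commands=[
    {"tx": 0, "ty": 0, "tz": -0.05, "ax": 0, "ay": 0, "az": 0},
    {"tx": 0, "ty": 0, "tz": -0.11, "ax": 0, "ay": 0, "az": 0},
    {"tx": 0, "ty": 0, "tz": -0.16, "ax": 0, "ay": 0, "az": 0},
    {"tx": 0, "ty": 0, "tz": -0.195, "ax": 0, "ay": 0, "az": 0},
    {"tx": 0, "ty": 0, "tz": -0.21, "ax": 0, "ay": 0, "az": 0},
  ],
)

```text
t: 14.68
ee_pos: [0.508, 0.3741, -0.0004]
tool_rot: [-3.135, 0.001, 2.207]
contact_force: [-0.2, -0.2, -2.2]
grip_width: 0.421
grip_force: 30.6
```

Call:
apply_moves(
  commands=[
    {"tx": 0, "ty": 0, "tz": -0.005, "ax": 0, "ay": 0, "az": 0},
    {"tx": 0, "ty": 0, "tz": -0.009, "ax": 0, "ay": 0, "az": 0},
    {"tx": 0, "ty": 0, "tz": -0.012, "ax": 0, "ay": 0, "az": 0},
    {"tx": 0, "ty": 0, "tz": -0.014, "ax": 0, "ay": 0, "az": 0},
    {"tx": 0, "ty": 0, "tz": -0.016, "ax": 0, "ay": 0, "az": 0},
  ],
)

```text
t: 15.1
ee_pos: [0.5103, 0.3776, -0.0036]
tool_rot: [3.14, 0.0, 2.208]
contact_force: [0.1, 0.4, -1.1]
grip_width: 0.426
grip_force: 30.6
```

Call:
apply_moves(
  commands=[
    {"tx": 0, "ty": 0, "tz": -0.001, "ax": 0, "ay": 0, "az": 0},
    {"tx": 0, "ty": 0, "tz": -0.001, "ax": 0, "ay": 0, "az": 0},
    {"tx": 0, "ty": 0, "tz": -0.001, "ax": 0, "ay": 0, "az": 0},
  ],
)

```text
t: 15.35
ee_pos: [0.5101, 0.3775, -0.0041]
tool_rot: [3.14, 0.0, 2.208]
contact_force: [-0.4, -1.2, 5.7]
grip_width: 0.42
grip_force: 31.1
```

Call:
apply_moves(
  commands=[
    {"tx": 0, "ty": 0, "tz": 0, "ax": 0, "ay": 0, "az": 0},
    {"tx": 0, "ty": 0, "tz": 0, "ax": 0, "ay": 0, "az": 0},
    {"tx": 0, "ty": 0, "tz": 0, "ax": 0, "ay": 0, "az": 0},
    {"tx": 0, "ty": 0, "tz": 0, "ax": 0, "ay": 0, "az": 0},
    {"tx": 0, "ty": 0, "tz": 0, "ax": 0, "ay": 0, "az": 0},
  ],
  grip=0.6,
)

```text
t: 15.77
ee_pos: [0.5095, 0.3772, -0.0054]
tool_rot: [-3.141, -0.0, 2.208]
contact_force: [-0.2, -0.6, 0.0]
grip_width: 0.801
grip_force: 0.0
```

Call:
apply_moves(
  commands=[
    {"tx": 0, "ty": 0, "tz": 0.03, "ax": 0, "ay": 0, "az": 0},
    {"tx": 0, "ty": 0, "tz": 0.08, "ax": 0, "ay": 0, "az": 0},
    {"tx": 0, "ty": 0, "tz": 0.14, "ax": 0, "ay": 0, "az": 0},
    {"tx": 0, "ty": 0, "tz": 0.2, "ax": 0, "ay": 0, "az": 0},
    {"tx": 0, "ty": 0, "tz": 0.251, "ax": 0, "ay": 0, "az": 0},
  ],
)

```text
t: 16.18
ee_pos: [0.5097, 0.3779, 0.1235]
tool_rot: [3.14, -0.0, 2.209]
contact_force: [0.4, 0.2, 0.3]
grip_width: 0.798
grip_force: 0.0
```

```bash
python3 - <<'E'
from h import *
fs=[ctrl.grab_frame(n) for n in('scene','top')]
for f in fs: print([(r['conf'],np.round(r['xyz'],4).tolist()) for r in ctrl.tip_of(f,'guard_handle')])
# bar points from depth clouds: orange near handle
for f in fs:
    P=cloud(f); hsv=cv2.cvtColor(f['img'],cv2.COLOR_RGB2HSV); m=(hsv[...,0]>5)&(hsv[...,0]<20)&(hsv[...,1]>120)&(f['depth']>0)
    m&=(abs(P[...,0]-.43)<.012)&(abs(P[...,1]+.033)<.06); q=P[m]
    print(len(q),np.median(q,0).round(4),q.min(0).round(3),q.max(0).round(3),np.polyfit(q[:,1],q[:,0],1).round(3))
    m=(hsv[...,0]>5)&(hsv[...,0]<20)&(hsv[...,1]>120)&(f['depth']>0)&(P[...,0]>.45)&(P[...,0]<.65)&(abs(P[...,1])<.2); q=P[m]
    print('frame z vs x',np.polyfit(q[:,0],q[:,2],1).round(3),np.median(q[:,2]).round(4))
f=fs[0]
c=lambda r,c:cv2.resize(cv2.cvtColor(cv2.convertScaleAbs(f['img'][r:r+96,c:c+96],alpha=2.),cv2.COLOR_RGB2BGR),None,fx=4,fy=4,interpolation=cv2.INTER_CUBIC)
cv2.imwrite('pics/c6.png',np.hstack([c(170,350),c(138,190)]))
E
```

```text
[(0.91, [0.4299, -0.0356, 0.0847])]
[(0.94, [0.4272, -0.0304, 0.084])]
138 [ 0.43   -0.0325  0.0876] [ 0.423 -0.088  0.083] [0.442 0.026 0.091] [0.02  0.431]
frame z vs x [-0.086  0.125] 0.0817
96 [ 0.4279 -0.039   0.0874] [ 0.424 -0.092  0.081] [0.439 0.025 0.094] [0.005 0.429]
frame z vs x [-0.02   0.087] 0.0773
```

View pics/c6.png

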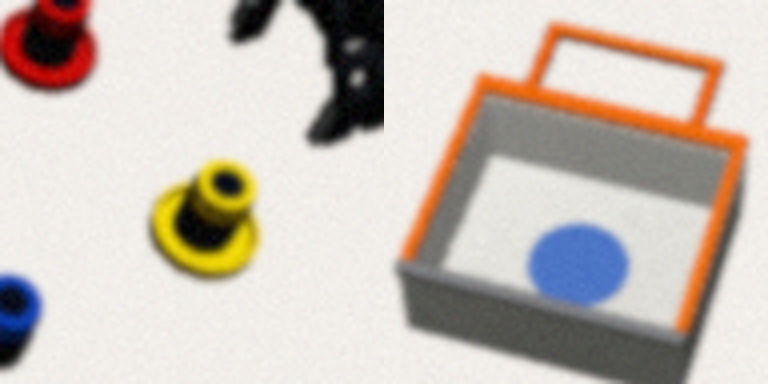

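The picture shows the yellow lens upright in its holder. The guard is ajar at about 0.07 rad, with its bar at z ≈ 0.084. Now the handle, with the fingers only part open so they clear the guard's front edge.

Call:
apply_moves(
  commands=[
    {"tx": -0.005, "ty": -0.025, "tz": 0, "ax": 0, "ay": 0, "az": -0.01},
    {"tx": -0.015, "ty": -0.074, "tz": 0, "ax": 0, "ay": 0, "az": -0.02},
    {"tx": -0.028, "ty": -0.14, "tz": 0, "ax": 0, "ay": 0, "az": -0.035},
    {"tx": -0.043, "ty": -0.213, "tz": 0, "ax": 0, "ay": 0, "az": -0.055},
    {"tx": -0.058, "ty": -0.287, "tz": 0, "ax": 0, "ay": 0, "az": -0.075},
  ],
  grip=-0.2,
)

```text
t: 16.8
ee_pos: [0.4786, 0.2311, 0.1188]
tool_rot: [-3.138, 0.0, 1.969]
contact_force: [1.1, -0.4, 0.2]
grip_width: 0.402
grip_force: 0.0
```

Call:
apply_moves(
  commands=[
    {"tx": -0.016, "ty": -0.078, "tz": 0, "ax": 0, "ay": 0, "az": -0.02},
    {"tx": -0.031, "ty": -0.156, "tz": 0, "ax": 0, "ay": 0, "az": -0.04},
    {"tx": -0.047, "ty": -0.234, "tz": 0, "ax": 0, "ay": 0, "az": -0.06},
    {"tx": -0.061, "ty": -0.304, "tz": 0, "ax": 0, "ay": 0, "az": -0.08},
    {"tx": -0.073, "ty": -0.361, "tz": 0, "ax": 0, "ay": 0, "az": -0.095},
  ],
)

```text
t: 17.22
ee_pos: [0.4414, 0.0493, 0.1191]
tool_rot: [-3.138, 0.001, 1.667]
contact_force: [1.4, -0.3, -0.3]
grip_width: 0.402
grip_force: 0.0
```

Call:
apply_moves(
  commands=[
    {"tx": -0.012, "ty": -0.057, "tz": 0, "ax": 0, "ay": 0, "az": -0.015},
    {"tx": -0.02, "ty": -0.099, "tz": 0, "ax": 0, "ay": 0, "az": -0.03},
    {"tx": -0.027, "ty": -0.135, "tz": 0, "ax": 0, "ay": 0, "az": -0.041},
    {"tx": -0.033, "ty": -0.165, "tz": 0, "ax": 0, "ay": 0, "az": -0.041},
    {"tx": -0.034, "ty": -0.173, "tz": 0, "ax": 0, "ay": 0, "az": -0.041},
  ],
)

```text
t: 17.63
ee_pos: [0.4246, -0.0364, 0.1192]
tool_rot: [-3.138, 0.001, 1.54]
contact_force: [-0.6, -0.6, 0.1]
grip_width: 0.399
grip_force: 0.0
```

Call:
apply_moves(
  commands=[
    {"tx": 0, "ty": 0, "tz": -0.03, "ax": 0, "ay": 0, "az": 0},
    {"tx": 0, "ty": 0, "tz": -0.08, "ax": 0, "ay": 0, "az": 0},
    {"tx": 0, "ty": 0, "tz": -0.13, "ax": 0, "ay": 0, "az": 0},
    {"tx": 0, "ty": 0, "tz": -0.158, "ax": 0, "ay": 0, "az": 0},
    {"tx": 0, "ty": 0, "tz": -0.166, "ax": 0, "ay": 0, "az": 0},
  ],
)

```text
t: 18.05
ee_pos: [0.4243, -0.0327, 0.0347]
tool_rot: [-3.136, -0.001, 1.545]
contact_force: [0.6, 0.5, 0.4]
grip_width: 0.401
grip_force: 0.0
```

```bash
python3 - <<'E'
from h import *
f=ctrl.grab_frame('scene'); o=ctrl.get_obs(); print(np.round(o['ee_pos'],4),np.round(o['tool_rot'],3),o['grip_width'],np.round(o['contact_force'],1))
cv2.imwrite('pics/c7.png',cv2.resize(cv2.cvtColor(cv2.convertScaleAbs(f['img'][105:175,205:305],alpha=2.),cv2.COLOR_RGB2BGR),None,fx=6,fy=6,interpolation=cv2.INTER_CUBIC))
E
```

```text
[ 0.4249 -0.0327  0.0353] [-3.137e+00 -1.000e-03  1.546e+00] 0.40111414007215174 [ 0.5 -0.5 -0.2]
```

View pics/c7.png

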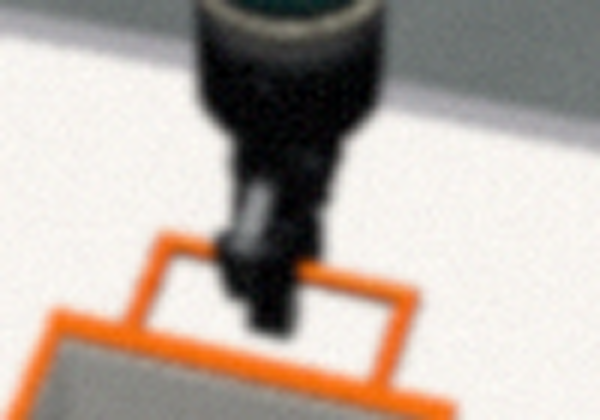

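The picture shows the fingers straddling the bar near its middle. I close.

Call:
apply_moves(
  commands=[
    {"tx": 0, "ty": 0, "tz": 0, "ax": 0, "ay": 0, "az": 0},
    {"tx": 0, "ty": 0, "tz": 0, "ax": 0, "ay": 0, "az": 0},
    {"tx": 0, "ty": 0, "tz": 0, "ax": 0, "ay": 0, "az": 0},
    {"tx": 0, "ty": 0, "tz": 0, "ax": 0, "ay": 0, "az": 0},
    {"tx": 0, "ty": 0, "tz": 0, "ax": 0, "ay": 0, "az": 0},
  ],
  grip=-1,
  squeeze=30,
)

```text
t: 18.52
ee_pos: [0.4269, -0.033, 0.0378]
tool_rot: [3.141, 0.0, 1.546]
contact_force: [-2.5, 1.9, 1.5]
grip_width: 0.101
grip_force: 29.5
```

```bash
python3 - <<'E'
import numpy as np
h=np.array([.627,-.039]);u=np.array([1,-.025]);p=lambda t:np.r_[h-u*.2*np.cos(t),.07+.2*np.sin(t)]
T=np.r_[.07,.1,.15,.22,.30,.38,np.arange(.47,1.75,.09),1.76,1.80]
for i in range(0,len(T)-1,5):
    b=T[i]; print([[round(x/.5,3) for x in p(t)-p(b)] for t in T[i+1:i+6]],T[i+1:i+6].round(2))
E
```

```text
[[np.float64(0.001), np.float64(-0.0), np.float64(0.012)], [np.float64(0.004), np.float64(-0.0), np.float64(0.032)], [np.float64(0.009), np.float64(-0.0), np.float64(0.059)], [np.float64(0.017), np.float64(-0.0), np.float64(0.09)], [np.float64(0.028), np.float64(-0.001), np.float64(0.12)]] [0.1  0.15 0.22 0.3  0.38]
[[np.float64(0.015), np.float64(-0.0), np.float64(0.033)], [np.float64(0.033), np.float64(-0.001), np.float64(0.064)], [np.float64(0.053), np.float64(-0.001), np.float64(0.094)], [np.float64(0.076), np.float64(-0.002), np.float64(0.121)], [np.float64(0.102), np.float64(-0.003), np.float64(0.147)]] [0.47 0.56 0.65 0.74 0.83]
[[np.float64(0.028), np.float64(-0.001), np.float64(0.023)], [np.float64(0.057), np.float64(-0.001), np.float64(0.044)], [np.float64(0.089), np.float64(-0.002), np.float64(0.061)], [np.float64(0.121), np.float64(-0.003), np.float64(0.076)], [np.float64(0.155), np.float64(-0.004), np.float64(0.088)]] [0.92 1.01 1.1  1.19 1.28]
[[np.float64(0.035), np.float64(-0.001), np.float64(0.009)], [np.float64(0.07), np.float64(-0.002), np.float64(0.014)], [np.float64(0.106), np.float64(-0.003), np.float64(0.017)], [np.float64(0.142), np.float64(-0.004), np.float64(0.016)], [np.float64(0.178), np.float64(-0.004), np.float64(0.012)]] [1.37 1.46 1.55 1.64 1.73]
[[np.float64(0.012), np.float64(-0.0), np.float64(-0.002)], [np.float64(0.027), np.float64(-0.001), np.float64(-0.005)]] [1.76 1.8 ]
```

Call:
apply_moves(
  commands=[
    {"tx": 0.001, "ty": 0, "tz": 0.012, "ax": 0, "ay": 0, "az": 0},
    {"tx": 0.004, "ty": 0, "tz": 0.032, "ax": 0, "ay": 0, "az": 0},
    {"tx": 0.009, "ty": 0, "tz": 0.059, "ax": 0, "ay": 0, "az": 0},
    {"tx": 0.017, "ty": 0, "tz": 0.09, "ax": 0, "ay": 0, "az": 0},
    {"tx": 0.028, "ty": -0.001, "tz": 0.12, "ax": 0, "ay": 0, "az": 0},
  ],
)

```text
t: 18.93
ee_pos: [0.4399, -0.0334, 0.0983]
tool_rot: [-3.139, -0.0, 1.546]
contact_force: [-1.2, 2.8, -4.2]
grip_width: 0.106
grip_force: 29.2
```

Call:
apply_moves(
  commands=[
    {"tx": 0.015, "ty": 0, "tz": 0.033, "ax": 0, "ay": 0, "az": 0},
    {"tx": 0.033, "ty": -0.001, "tz": 0.064, "ax": 0, "ay": 0, "az": 0},
    {"tx": 0.053, "ty": -0.001, "tz": 0.094, "ax": 0, "ay": 0, "az": 0},
    {"tx": 0.076, "ty": -0.002, "tz": 0.121, "ax": 0, "ay": 0, "az": 0},
    {"tx": 0.102, "ty": -0.003, "tz": 0.147, "ax": 0, "ay": 0, "az": 0},
  ],
)

```text
t: 19.35
ee_pos: [0.4875, -0.0349, 0.1719]
tool_rot: [-3.132, 0.001, 1.546]
contact_force: [-13.9, 1.8, 7.6]
grip_width: 0.104
grip_force: 29.8
```

Call:
apply_moves(
  commands=[
    {"tx": 0, "ty": 0, "tz": 0, "ax": 0, "ay": 0, "az": 0},
    {"tx": 0, "ty": 0, "tz": 0, "ax": 0, "ay": 0, "az": 0},
    {"tx": 0, "ty": 0, "tz": 0, "ax": 0, "ay": 0, "az": 0},
  ],
)

```text
t: 19.6
ee_pos: [0.4887, -0.0349, 0.1729]
tool_rot: [-3.135, 0.001, 1.546]
contact_force: [-14.9, 2.2, 16.6]
grip_width: 0.102
grip_force: 30.7
```

The guard's real circle lies about 5 mm higher than my path, so I add that and go on.

Call:
apply_moves(
  commands=[
    {"tx": 0.026, "ty": -0.001, "tz": 0.03, "ax": 0, "ay": 0, "az": 0},
    {"tx": 0.056, "ty": -0.001, "tz": 0.053, "ax": 0, "ay": 0, "az": 0},
    {"tx": 0.088, "ty": -0.002, "tz": 0.071, "ax": 0, "ay": 0, "az": 0},
    {"tx": 0.12, "ty": -0.003, "tz": 0.086, "ax": 0, "ay": 0, "az": 0},
    {"tx": 0.154, "ty": -0.004, "tz": 0.098, "ax": 0, "ay": 0, "az": 0},
  ],
)

```text
t: 20.02
ee_pos: [0.5685, -0.0372, 0.2216]
tool_rot: [-3.14, 0.0, 1.546]
contact_force: [-2.6, 1.3, 0.0]
grip_width: 0.101
grip_force: 29.6
```

Call:
apply_moves(
  commands=[
    {"tx": 0.035, "ty": -0.001, "tz": 0.009, "ax": 0, "ay": 0, "az": 0},
    {"tx": 0.07, "ty": -0.002, "tz": 0.014, "ax": 0, "ay": 0, "az": 0},
    {"tx": 0.106, "ty": -0.003, "tz": 0.017, "ax": 0, "ay": 0, "az": 0},
    {"tx": 0.142, "ty": -0.004, "tz": 0.016, "ax": 0, "ay": 0, "az": 0},
    {"tx": 0.17, "ty": -0.004, "tz": 0.013, "ax": 0, "ay": 0, "az": 0},
  ],
)

```text
t: 20.43
ee_pos: [0.6554, -0.0397, 0.229]
tool_rot: [3.139, 0.0, 1.545]
contact_force: [-2.5, -0.6, 0.4]
grip_width: 0.104
grip_force: 30.2
```

Call:
apply_moves(
  commands=[
    {"tx": 0.012, "ty": 0, "tz": -0.002, "ax": 0, "ay": 0, "az": 0},
    {"tx": 0.02, "ty": 0, "tz": -0.003, "ax": 0, "ay": 0, "az": 0},
    {"tx": 0.02, "ty": 0, "tz": -0.003, "ax": 0, "ay": 0, "az": 0},
  ],
)

```text
t: 20.68
ee_pos: [0.6657, -0.04, 0.2269]
tool_rot: [3.138, 0.0, 1.545]
contact_force: [2.0, -0.8, 3.6]
grip_width: 0.102
grip_force: 30.5
```

The guard stands at about 1.76 rad. I'll let go, rise and fetch the blue lens.

Call:
apply_moves(
  commands=[
    {"tx": 0, "ty": 0, "tz": 0, "ax": 0, "ay": 0, "az": 0},
    {"tx": 0, "ty": 0, "tz": 0, "ax": 0, "ay": 0, "az": 0},
    {"tx": 0, "ty": 0, "tz": 0, "ax": 0, "ay": 0, "az": 0},
    {"tx": 0, "ty": 0, "tz": 0, "ax": 0, "ay": 0, "az": 0},
  ],
  grip=-0.2,
)

```text
t: 21.02
ee_pos: [0.6636, -0.0393, 0.2248]
tool_rot: [-3.141, 0.0, 1.546]
contact_force: [-0.2, 0.0, -0.5]
grip_width: 0.4
grip_force: 0.0
```

Call:
apply_moves(
  commands=[
    {"tx": 0, "ty": 0, "tz": 0.03, "ax": 0, "ay": 0, "az": 0},
    {"tx": 0, "ty": 0, "tz": 0.08, "ax": 0, "ay": 0, "az": 0},
    {"tx": -0.004, "ty": 0.03, "tz": 0.1, "ax": 0, "ay": 0, "az": 0.01},
    {"tx": -0.015, "ty": 0.1, "tz": 0.1, "ax": 0, "ay": 0, "az": 0.025},
    {"tx": -0.026, "ty": 0.18, "tz": 0.1, "ax": 0, "ay": 0, "az": 0.04},
  ],
)

```text
t: 21.43
ee_pos: [0.6514, 0.0499, 0.2756]
tool_rot: [3.14, 0.001, 1.67]
contact_force: [0.3, 0.7, -1.0]
grip_width: 0.398
grip_force: 0.0
```

Call:
apply_moves(
  commands=[
    {"tx": -0.012, "ty": 0.08, "tz": 0, "ax": 0, "ay": 0, "az": 0.02},
    {"tx": -0.023, "ty": 0.16, "tz": 0, "ax": 0, "ay": 0, "az": 0.035},
    {"tx": -0.035, "ty": 0.23, "tz": -0.03, "ax": 0, "ay": 0, "az": 0.05},
    {"tx": -0.045, "ty": 0.3, "tz": -0.07, "ax": 0, "ay": 0, "az": 0.065},
    {"tx": -0.053, "ty": 0.35, "tz": -0.13, "ax": 0, "ay": 0, "az": 0.08},
  ],
  grip=1,
)

```text
t: 21.85
ee_pos: [0.6238, 0.2322, 0.212]
tool_rot: [3.136, -0.002, 1.931]
contact_force: [-0.2, 0.3, -0.1]
grip_width: 1.0
grip_force: 0.0
```

Call:
apply_moves(
  commands=[
    {"tx": -0.006, "ty": 0.04, "tz": -0.06, "ax": 0, "ay": 0, "az": 0.013},
    {"tx": -0.008, "ty": 0.064, "tz": -0.13, "ax": 0, "ay": 0, "az": 0.013},
    {"tx": -0.008, "ty": 0.064, "tz": -0.2, "ax": 0, "ay": 0, "az": 0.013},
    {"tx": -0.008, "ty": 0.064, "tz": -0.27, "ax": 0, "ay": 0, "az": 0.013},
    {"tx": -0.008, "ty": 0.064, "tz": -0.33, "ax": 0, "ay": 0, "az": 0.013},
  ],
)

```text
t: 22.27
ee_pos: [0.6186, 0.2592, 0.0423]
tool_rot: [-3.14, -0.001, 1.967]
contact_force: [0.1, -1.2, -0.4]
grip_width: 1.0
grip_force: 0.0
```

Call:
apply_moves(
  commands=[
    {"tx": 0, "ty": 0, "tz": -0.05, "ax": 0, "ay": 0, "az": 0},
    {"tx": 0, "ty": 0, "tz": -0.085, "ax": 0, "ay": 0, "az": 0},
    {"tx": 0, "ty": 0, "tz": -0.105, "ax": 0, "ay": 0, "az": 0},
    {"tx": 0, "ty": 0, "tz": -0.113, "ax": 0, "ay": 0, "az": 0},
  ],
)

```text
t: 22.6
ee_pos: [0.6188, 0.2584, -0.0136]
tool_rot: [-3.139, -0.001, 1.965]
contact_force: [0.1, -0.0, -0.0]
grip_width: 0.998
grip_force: 0.0
```

Call:
apply_moves(
  commands=[
    {"tx": 0, "ty": 0, "tz": 0, "ax": 0, "ay": 0, "az": 0},
    {"tx": 0, "ty": 0, "tz": 0, "ax": 0, "ay": 0, "az": 0},
    {"tx": 0, "ty": 0, "tz": 0, "ax": 0, "ay": 0, "az": 0},
    {"tx": 0, "ty": 0, "tz": 0, "ax": 0, "ay": 0, "az": 0},
    {"tx": 0, "ty": 0, "tz": 0, "ax": 0, "ay": 0, "az": 0},
  ],
  grip=-1,
)

```text
t: 23.02
ee_pos: [0.6218, 0.2583, -0.01]
tool_rot: [3.139, 0.0, 1.963]
contact_force: [-0.5, -0.1, 5.4]
grip_width: 0.424
grip_force: 30.0
```

```bash
python3 - <<'E'
from h import *
f=ctrl.grab_frame('scene')
for k in('guard_handle','station'): print(k,[(r['conf'],np.round(r['xyz'],4).tolist()) for r in ctrl.tip_of(f,k)])
cv2.imwrite('pics/c8.png',cv2.resize(cv2.cvtColor(cv2.convertScaleAbs(f['img'][110:290,170:410],alpha=2.),cv2.COLOR_RGB2BGR),None,fx=3,fy=3,interpolation=cv2.INTER_CUBIC))
E
```

```text
guard_handle [(0.82, [0.6663, -0.0407, 0.2669]), (0.58, [0.5501, -0.0375, 0.0]), (0.49, [0.508, 0.3776, 0.0015])]
station [(0.87, [0.55, -0.0366, 0.0012]), (0.32, [0.5097, 0.3804, 0.0023])]
```

View pics/c8.png

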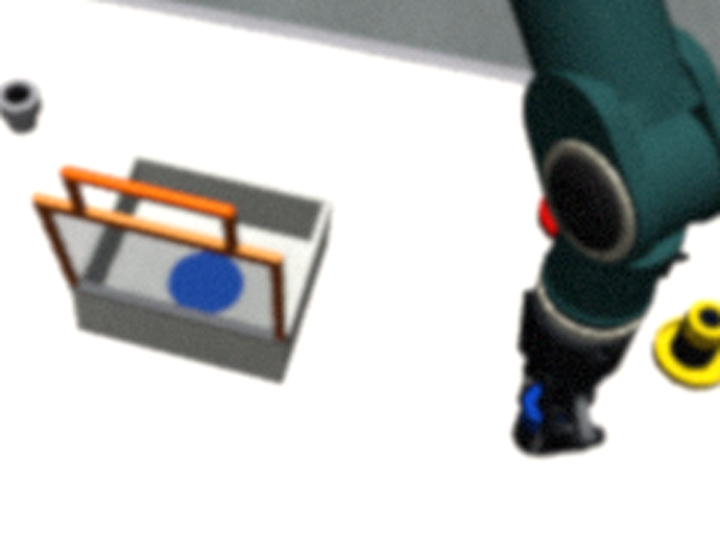

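The picture shows the guard standing open, leaning back past upright, with the blue pad clear and the blue lens held. I'll go in from the robot's side, keeping clear of the guard.

Call:
apply_moves(
  commands=[
    {"tx": 0, "ty": 0, "tz": 0.04, "ax": 0, "ay": 0, "az": 0},
    {"tx": 0, "ty": 0, "tz": 0.1, "ax": 0, "ay": 0, "az": 0},
    {"tx": 0, "ty": 0, "tz": 0.16, "ax": 0, "ay": 0, "az": 0},
    {"tx": 0, "ty": 0, "tz": 0.21, "ax": 0, "ay": 0, "az": 0},
    {"tx": 0, "ty": 0, "tz": 0.24, "ax": 0, "ay": 0, "az": 0},
  ],
)

```text
t: 23.58
ee_pos: [0.6215, 0.2582, 0.1113]
tool_rot: [3.138, 0.0, 1.963]
contact_force: [-0.0, 0.1, -1.5]
grip_width: 0.423
grip_force: 30.8
```

Call:
apply_moves(
  commands=[
    {"tx": -0.014, "ty": -0.024, "tz": 0, "ax": 0, "ay": 0, "az": -0.01},
    {"tx": -0.041, "ty": -0.07, "tz": 0, "ax": 0, "ay": 0, "az": -0.02},
    {"tx": -0.076, "ty": -0.129, "tz": 0, "ax": 0, "ay": 0, "az": -0.03},
    {"tx": -0.11, "ty": -0.188, "tz": 0, "ax": 0, "ay": 0, "az": -0.04},
    {"tx": -0.138, "ty": -0.235, "tz": 0, "ax": 0, "ay": 0, "az": -0.05},
  ],
)

```text
t: 24.0
ee_pos: [0.5495, 0.1374, 0.1073]
tool_rot: [-3.139, 0.001, 1.804]
contact_force: [0.3, -1.4, -2.1]
grip_width: 0.423
grip_force: 30.8
```

Call:
apply_moves(
  commands=[
    {"tx": 0, "ty": -0.07, "tz": 0, "ax": 0, "ay": 0, "az": -0.02},
    {"tx": 0, "ty": -0.15, "tz": 0, "ax": 0, "ay": 0, "az": -0.04},
    {"tx": 0, "ty": -0.23, "tz": 0, "ax": 0, "ay": 0, "az": -0.06},
    {"tx": 0, "ty": -0.3, "tz": 0, "ax": 0, "ay": 0, "az": -0.083},
    {"tx": 0, "ty": -0.34, "tz": 0, "ax": 0, "ay": 0, "az": -0.083},
  ],
)

```text
t: 24.42
ee_pos: [0.5505, -0.0355, 0.1076]
tool_rot: [-3.14, 0.003, 1.537]
contact_force: [-0.5, -1.0, -1.5]
grip_width: 0.422
grip_force: 30.8
```

Call:
apply_moves(
  commands=[
    {"tx": 0, "ty": -0.014, "tz": 0, "ax": 0, "ay": 0, "az": 0},
    {"tx": 0, "ty": -0.014, "tz": 0, "ax": 0, "ay": 0, "az": 0},
    {"tx": 0, "ty": -0.014, "tz": -0.02, "ax": 0, "ay": 0, "az": 0},
    {"tx": 0, "ty": -0.014, "tz": -0.06, "ax": 0, "ay": 0, "az": 0},
    {"tx": 0, "ty": -0.014, "tz": -0.11, "ax": 0, "ay": 0, "az": 0},
  ],
)

```text
t: 24.83
ee_pos: [0.5528, -0.034, 0.0535]
tool_rot: [3.138, -0.001, 1.549]
contact_force: [1.2, 0.7, -3.3]
grip_width: 0.423
grip_force: 30.8
```

Call:
apply_moves(
  commands=[
    {"tx": 0, "ty": 0, "tz": -0.05, "ax": 0, "ay": 0, "az": 0},
    {"tx": 0, "ty": 0, "tz": -0.08, "ax": 0, "ay": 0, "az": 0},
    {"tx": 0, "ty": 0, "tz": -0.1, "ax": 0, "ay": 0, "az": 0},
    {"tx": 0, "ty": 0, "tz": -0.106, "ax": 0, "ay": 0, "az": 0},
    {"tx": 0, "ty": 0, "tz": -0.11, "ax": 0, "ay": 0, "az": 0},
  ],
)

```text
t: 25.25
ee_pos: [0.5514, -0.0351, -0.0023]
tool_rot: [-3.141, -0.001, 1.548]
contact_force: [-0.2, -0.1, -1.3]
grip_width: 0.42
grip_force: 30.7
```

Call:
apply_moves(
  commands=[
    {"tx": 0, "ty": 0, "tz": -0.002, "ax": 0, "ay": 0, "az": 0},
    {"tx": 0, "ty": 0, "tz": -0.003, "ax": 0, "ay": 0, "az": 0},
    {"tx": 0, "ty": 0, "tz": -0.004, "ax": 0, "ay": 0, "az": 0},
    {"tx": 0, "ty": 0, "tz": -0.005, "ax": 0, "ay": 0, "az": 0},
    {"tx": 0, "ty": 0, "tz": -0.006, "ax": 0, "ay": 0, "az": 0},
  ],
)

```text
t: 25.67
ee_pos: [0.5521, -0.037, -0.004]
tool_rot: [3.14, 0.0, 1.545]
contact_force: [-1.5, 0.4, 7.4]
grip_width: 0.421
grip_force: 31.5
```

Call:
apply_moves(
  commands=[
    {"tx": 0, "ty": 0, "tz": 0, "ax": 0, "ay": 0, "az": 0},
    {"tx": 0, "ty": 0, "tz": 0, "ax": 0, "ay": 0, "az": 0},
    {"tx": 0, "ty": 0, "tz": 0, "ax": 0, "ay": 0, "az": 0},
    {"tx": 0, "ty": 0, "tz": 0, "ax": 0, "ay": 0, "az": 0},
    {"tx": 0, "ty": 0, "tz": 0, "ax": 0, "ay": 0, "az": 0},
  ],
  grip=0.5,
)

```text
t: 26.08
ee_pos: [0.5517, -0.0368, -0.0046]
tool_rot: [3.141, 0.0, 1.545]
contact_force: [-0.7, -0.3, -0.9]
grip_width: 0.749
grip_force: 0.0
```

Call:
apply_moves(
  commands=[
    {"tx": 0, "ty": 0, "tz": 0.03, "ax": 0, "ay": 0, "az": 0},
    {"tx": 0, "ty": 0, "tz": 0.08, "ax": 0, "ay": 0, "az": 0},
    {"tx": 0, "ty": 0, "tz": 0.15, "ax": 0, "ay": 0, "az": 0},
    {"tx": 0, "ty": 0, "tz": 0.22, "ax": 0, "ay": 0, "az": 0},
    {"tx": 0, "ty": 0, "tz": 0.3, "ax": 0, "ay": 0, "az": 0},
  ],
)

```text
t: 26.5
ee_pos: [0.5505, -0.0367, 0.1459]
tool_rot: [-3.139, -0.0, 1.546]
contact_force: [1.0, -0.5, -0.2]
grip_width: 0.746
grip_force: 0.0
```

Call:
apply_moves(
  commands=[
    {"tx": 0, "ty": 0, "tz": 0.08, "ax": 0, "ay": 0, "az": 0},
    {"tx": 0, "ty": 0, "tz": 0.16, "ax": 0, "ay": 0, "az": 0},
    {"tx": 0, "ty": 0, "tz": 0.23, "ax": 0, "ay": 0, "az": 0},
    {"tx": 0, "ty": 0, "tz": 0.27, "ax": 0, "ay": 0, "az": 0},
    {"tx": 0, "ty": 0, "tz": 0.28, "ax": 0, "ay": 0, "az": 0},
  ],
  grip=-0.2,
)

```text
t: 26.92
ee_pos: [0.5536, -0.0366, 0.29]
tool_rot: [3.134, 0.001, 1.546]
contact_force: [0.6, -0.3, 0.6]
grip_width: 0.405
grip_force: 0.0
```

```bash
python3 - <<'E'
from h import *
f=ctrl.grab_frame('scene')
for k in('guard_handle','blue_lens_center'): print(k,[(r['conf'],np.round(r['xyz'],4).tolist()) for r in ctrl.tip_of(f,k)])
cv2.imwrite('pics/c9.png',cv2.resize(cv2.cvtColor(cv2.convertScaleAbs(f['img'][120:250,170:310],alpha=2.),cv2.COLOR_RGB2BGR),None,fx=4,fy=4,interpolation=cv2.INTER_CUBIC))
E
```

```text
guard_handle [(0.58, [0.6698, -0.0417, 0.2682])]
blue_lens_center []
```

View pics/c9.png

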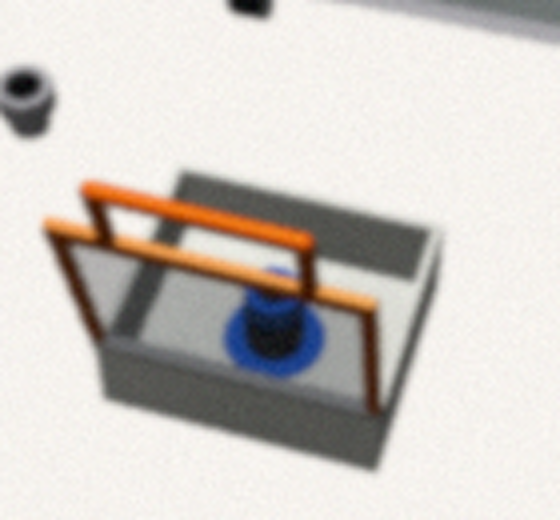

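The picture shows the blue lens standing upright, wholly on the blue pad, with the guard still open. I pinch the handle again. The recorded poses fit a hinge at reported (0.627, 0.031), so I work out the closing arc from that.

Call:
apply_moves(
  commands=[
    {"tx": 0.03, "ty": 0, "tz": 0, "ax": 0, "ay": 0, "az": 0},
    {"tx": 0.09, "ty": -0.002, "tz": 0, "ax": 0, "ay": 0, "az": 0},
    {"tx": 0.16, "ty": -0.004, "tz": 0, "ax": 0, "ay": 0, "az": 0},
    {"tx": 0.21, "ty": -0.005, "tz": 0, "ax": 0, "ay": 0, "az": 0},
    {"tx": 0.227, "ty": -0.005, "tz": 0, "ax": 0, "ay": 0, "az": 0},
  ],
)

```text
t: 27.48
ee_pos: [0.6666, -0.0395, 0.2813]
tool_rot: [-3.138, -0.001, 1.545]
contact_force: [-1.2, -0.1, -0.2]
grip_width: 0.402
grip_force: 0.0
```

Call:
apply_moves(
  commands=[
    {"tx": 0, "ty": 0, "tz": 0, "ax": 0, "ay": 0, "az": 0},
    {"tx": 0, "ty": 0, "tz": -0.03, "ax": 0, "ay": 0, "az": 0},
    {"tx": 0, "ty": 0, "tz": -0.08, "ax": 0, "ay": 0, "az": 0},
    {"tx": 0, "ty": 0, "tz": -0.11, "ax": 0, "ay": 0, "az": 0},
    {"tx": 0, "ty": 0, "tz": -0.118, "ax": 0, "ay": 0, "az": 0},
  ],
)

```text
t: 27.9
ee_pos: [0.6614, -0.0394, 0.2221]
tool_rot: [-3.134, 0.0, 1.546]
contact_force: [-0.2, -0.8, -0.1]
grip_width: 0.399
grip_force: 0.0
```

Call:
apply_moves(
  commands=[
    {"tx": 0, "ty": 0, "tz": 0, "ax": 0, "ay": 0, "az": 0},
    {"tx": 0, "ty": 0, "tz": 0, "ax": 0, "ay": 0, "az": 0},
    {"tx": 0, "ty": 0, "tz": 0, "ax": 0, "ay": 0, "az": 0},
    {"tx": 0, "ty": 0, "tz": 0, "ax": 0, "ay": 0, "az": 0},
    {"tx": 0, "ty": 0, "tz": 0, "ax": 0, "ay": 0, "az": 0},
  ],
  grip=-1,
)

```text
t: 28.32
ee_pos: [0.6648, -0.0392, 0.2269]
tool_rot: [3.142, 0.0, 1.546]
contact_force: [-1.9, 0.6, -1.2]
grip_width: 0.099
grip_force: 29.5
```

```bash
python3 - <<'E'
import numpy as np
p=lambda t:np.array([.627-.2*np.cos(t),-.039+.005*np.cos(t),.0307+.2*np.sin(t)])
T=np.r_[1.74,1.69,1.62,1.54,1.45,1.36,1.27,1.18,1.09,1.0,.91,.82,.73,.64,.55,.46,.37,.29,.22,.16,.11,.07,.04,.02,.0]
c=np.array([.6655,-.0395,.226])
for i in range(0,25,5):
    print([[round(float(x/.5),3) for x in p(t)-c] for t in T[i:i+5]]); c=p(T[i+4])
E
```

```text
[[-0.01, -0.001, 0.004], [-0.029, -0.0, 0.007], [-0.057, 0.001, 0.009], [-0.089, 0.001, 0.009], [-0.125, 0.002, 0.006]]
[[-0.035, 0.001, -0.006], [-0.07, 0.002, -0.015], [-0.104, 0.003, -0.027], [-0.137, 0.003, -0.042], [-0.168, 0.004, -0.06]]
[[-0.029, 0.001, -0.021], [-0.057, 0.001, -0.044], [-0.082, 0.002, -0.07], [-0.105, 0.003, -0.098], [-0.125, 0.003, -0.128]]
[[-0.017, 0.0, -0.031], [-0.032, 0.001, -0.064], [-0.042, 0.001, -0.095], [-0.049, 0.001, -0.122], [-0.054, 0.001, -0.145]]
[[-0.003, 0.0, -0.02], [-0.004, 0.0, -0.036], [-0.005, 0.0, -0.048], [-0.005, 0.0, -0.056], [-0.005, 0.0, -0.064]]
```

Call:
apply_moves(
  commands=[
    {"tx": -0.01, "ty": 0, "tz": 0.004, "ax": 0, "ay": 0, "az": 0},
    {"tx": -0.029, "ty": 0, "tz": 0.007, "ax": 0, "ay": 0, "az": 0},
    {"tx": -0.057, "ty": 0.001, "tz": 0.009, "ax": 0, "ay": 0, "az": 0},
    {"tx": -0.089, "ty": 0.001, "tz": 0.009, "ax": 0, "ay": 0, "az": 0},
    {"tx": -0.125, "ty": 0.002, "tz": 0.006, "ax": 0, "ay": 0, "az": 0},
  ],
)

```text
t: 28.73
ee_pos: [0.6034, -0.0374, 0.2306]
tool_rot: [3.137, -0.001, 1.546]
contact_force: [5.0, 2.5, -5.0]
grip_width: 0.102
grip_force: 29.1
```

Call:
apply_moves(
  commands=[
    {"tx": -0.035, "ty": 0.001, "tz": -0.006, "ax": 0, "ay": 0, "az": 0},
    {"tx": -0.07, "ty": 0.002, "tz": -0.015, "ax": 0, "ay": 0, "az": 0},
    {"tx": -0.104, "ty": 0.003, "tz": -0.027, "ax": 0, "ay": 0, "az": 0},
    {"tx": -0.137, "ty": 0.003, "tz": -0.042, "ax": 0, "ay": 0, "az": 0},
    {"tx": -0.168, "ty": 0.004, "tz": -0.06, "ax": 0, "ay": 0, "az": 0},
  ],
)

```text
t: 29.15
ee_pos: [0.5195, -0.0351, 0.2016]
tool_rot: [3.135, -0.0, 1.546]
contact_force: [5.4, 2.9, -3.9]
grip_width: 0.101
grip_force: 29.3
```

Call:
apply_moves(
  commands=[
    {"tx": -0.029, "ty": 0.001, "tz": -0.021, "ax": 0, "ay": 0, "az": 0},
    {"tx": -0.057, "ty": 0.001, "tz": -0.044, "ax": 0, "ay": 0, "az": 0},
    {"tx": -0.082, "ty": 0.002, "tz": -0.07, "ax": 0, "ay": 0, "az": 0},
    {"tx": -0.105, "ty": 0.003, "tz": -0.098, "ax": 0, "ay": 0, "az": 0},
    {"tx": -0.125, "ty": 0.003, "tz": -0.128, "ax": 0, "ay": 0, "az": 0},
  ],
)

```text
t: 29.57
ee_pos: [0.4568, -0.0336, 0.1368]
tool_rot: [3.136, -0.0, 1.546]
contact_force: [2.7, 3.8, 1.4]
grip_width: 0.103
grip_force: 30.8
```

Call:
apply_moves(
  commands=[
    {"tx": -0.017, "ty": 0, "tz": -0.031, "ax": 0, "ay": 0, "az": 0},
    {"tx": -0.032, "ty": 0.001, "tz": -0.064, "ax": 0, "ay": 0, "az": 0},
    {"tx": -0.042, "ty": 0.001, "tz": -0.095, "ax": 0, "ay": 0, "az": 0},
    {"tx": -0.049, "ty": 0.001, "tz": -0.122, "ax": 0, "ay": 0, "az": 0},
    {"tx": -0.054, "ty": 0.001, "tz": -0.145, "ax": 0, "ay": 0, "az": 0},
  ],
)

```text
t: 29.98
ee_pos: [0.4292, -0.033, 0.0633]
tool_rot: [3.139, -0.001, 1.546]
contact_force: [0.6, 3.0, 1.8]
grip_width: 0.102
grip_force: 31.4
```

Call:
apply_moves(
  commands=[
    {"tx": -0.003, "ty": 0, "tz": -0.02, "ax": 0, "ay": 0, "az": 0},
    {"tx": -0.004, "ty": 0, "tz": -0.036, "ax": 0, "ay": 0, "az": 0},
    {"tx": -0.005, "ty": 0, "tz": -0.048, "ax": 0, "ay": 0, "az": 0},
    {"tx": -0.005, "ty": 0, "tz": -0.056, "ax": 0, "ay": 0, "az": 0},
    {"tx": -0.005, "ty": 0, "tz": -0.06, "ax": 0, "ay": 0, "az": 0},
  ],
)

```text
t: 30.4
ee_pos: [0.4265, -0.033, 0.0329]
tool_rot: [3.141, -0.001, 1.547]
contact_force: [-1.8, 5.4, 1.9]
grip_width: 0.102
grip_force: 31.8
```

Call:
apply_moves(
  commands=[
    {"tx": 0, "ty": 0, "tz": -0.003, "ax": 0, "ay": 0, "az": 0},
    {"tx": 0, "ty": 0, "tz": -0.004, "ax": 0, "ay": 0, "az": 0},
    {"tx": 0, "ty": 0, "tz": -0.004, "ax": 0, "ay": 0, "az": 0},
  ],
)

```text
t: 30.65
ee_pos: [0.4265, -0.033, 0.0312]
tool_rot: [3.141, -0.001, 1.546]
contact_force: [-1.9, 5.7, -0.7]
grip_width: 0.1
grip_force: 31.5
```

Call:
apply_moves(
  commands=[
    {"tx": 0, "ty": 0, "tz": -0.002, "ax": 0, "ay": 0, "az": 0},
    {"tx": 0, "ty": 0, "tz": -0.002, "ax": 0, "ay": 0, "az": 0},
  ],
)

```text
t: 30.82
ee_pos: [0.4265, -0.033, 0.0302]
tool_rot: [3.141, -0.001, 1.546]
contact_force: [-2.0, 5.8, -1.0]
grip_width: 0.103
grip_force: 31.7
```

Call:
apply_moves(
  commands=[
    {"tx": 0, "ty": 0, "tz": -0.002, "ax": 0, "ay": 0, "az": 0},
    {"tx": 0, "ty": 0, "tz": -0.002, "ax": 0, "ay": 0, "az": 0},
  ],
)

```text
t: 30.98
ee_pos: [0.4265, -0.033, 0.0294]
tool_rot: [3.141, -0.001, 1.546]
contact_force: [-2.3, 5.7, 2.3]
grip_width: 0.1
grip_force: 32.1
```

Call:
apply_moves(
  commands=[
    {"tx": 0, "ty": 0, "tz": -0.002, "ax": 0, "ay": 0, "az": 0},
    {"tx": 0, "ty": 0, "tz": -0.003, "ax": 0, "ay": 0, "az": 0},
    {"tx": 0, "ty": 0, "tz": -0.003, "ax": 0, "ay": 0, "az": 0},
  ],
)

```text
t: 31.23
ee_pos: [0.4265, -0.0331, 0.0291]
tool_rot: [3.141, 0.0, 1.547]
contact_force: [-7.4, 6.0, 20.0]
grip_width: 0.098
grip_force: 33.7
```

Call:
apply_moves(
  commands=[
    {"tx": 0, "ty": 0, "tz": -0.002, "ax": 0, "ay": 0, "az": 0},
    {"tx": 0, "ty": 0, "tz": -0.002, "ax": 0, "ay": 0, "az": 0},
  ],
)

```text
t: 31.4
ee_pos: [0.4265, -0.0331, 0.0287]
tool_rot: [3.141, 0.001, 1.547]
contact_force: [-10.6, 6.3, 30.2]
grip_width: 0.101
grip_force: 34.7
```

The guard has hit its seat. I'll ease the press, release and rise.

Call:
apply_moves(
  commands=[
    {"tx": 0, "ty": 0, "tz": 0.003, "ax": 0, "ay": 0, "az": 0},
    {"tx": 0, "ty": 0, "tz": 0.003, "ax": 0, "ay": 0, "az": 0},
  ],
)

```text
t: 31.57
ee_pos: [0.4264, -0.0331, 0.0291]
tool_rot: [3.141, -0.0, 1.547]
contact_force: [-4.1, 5.8, 11.4]
grip_width: 0.104
grip_force: 33.1
```

Call:
apply_moves(
  commands=[
    {"tx": 0, "ty": 0, "tz": 0, "ax": 0, "ay": 0, "az": 0},
    {"tx": 0, "ty": 0, "tz": 0, "ax": 0, "ay": 0, "az": 0},
    {"tx": 0, "ty": 0, "tz": 0, "ax": 0, "ay": 0, "az": 0},
    {"tx": 0, "ty": 0, "tz": 0, "ax": 0, "ay": 0, "az": 0},
  ],
  grip=-0.3,
)

```text
t: 31.9
ee_pos: [0.4268, -0.0348, 0.0279]
tool_rot: [3.141, 0.001, 1.545]
contact_force: [-0.3, -0.1, -0.9]
grip_width: 0.354
grip_force: 0.0
```

Call:
apply_moves(
  commands=[
    {"tx": 0, "ty": 0, "tz": 0.03, "ax": 0, "ay": 0, "az": 0},
    {"tx": 0, "ty": 0, "tz": 0.08, "ax": 0, "ay": 0, "az": 0},
    {"tx": 0, "ty": 0, "tz": 0.14, "ax": 0, "ay": 0, "az": 0},
    {"tx": 0, "ty": 0, "tz": 0.2, "ax": 0, "ay": 0, "az": 0},
    {"tx": 0, "ty": 0, "tz": 0.22, "ax": 0, "ay": 0, "az": 0},
  ],
)

```text
t: 32.32
ee_pos: [0.4288, -0.0345, 0.1412]
tool_rot: [3.136, 0.001, 1.545]
contact_force: [1.4, -0.3, 0.3]
grip_width: 0.348
grip_force: 0.0
```

Call:
apply_moves(
  commands=[
    {"tx": 0, "ty": 0.05, "tz": 0, "ax": 0, "ay": 0, "az": 0},
    {"tx": 0, "ty": 0.12, "tz": 0, "ax": 0, "ay": 0, "az": 0},
    {"tx": 0, "ty": 0.18, "tz": 0, "ax": 0, "ay": 0, "az": 0},
    {"tx": 0, "ty": 0.23, "tz": 0, "ax": 0, "ay": 0, "az": 0},
    {"tx": 0, "ty": 0.24, "tz": 0, "ax": 0, "ay": 0, "az": 0},
  ],
)

```text
t: 32.73
ee_pos: [0.4263, 0.0898, 0.1378]
tool_rot: [3.141, -0.002, 1.551]
contact_force: [0.1, 0.5, 0.1]
grip_width: 0.351
grip_force: 0.0
```

```bash
python3 - <<'E'
from h import *
fs=[ctrl.grab_frame(n) for n in('scene','top')]
for f in fs:
    for k in('guard_handle','red_lens_center','yellow_lens_center','blue_lens_center','eyepiece','mouse'):
        r=ctrl.tip_of(f,k); print(k,[(x['conf'],np.round(x['xyz'],4).tolist()) for x in r[:1]])
    P=cloud(f); hsv=cv2.cvtColor(f['img'],cv2.COLOR_RGB2HSV); g=(hsv[...,0]>5)&(hsv[...,0]<20)&(hsv[...,1]>120)&(f['depth']>0)&(abs(P[...,1]+.036)<.12)
    q=P[g&(abs(P[...,0]-.428)<.012)]; print(len(q),'bar',np.median(q,0).round(4))
    q=P[g&(P[...,0]>.45)&(P[...,0]<.65)]; print('frame',np.polyfit(q[:,0],q[:,2],1).round(3),np.median(q[:,2]).round(4))
f=fs[0]
cv2.imwrite('pics/c10.png',cv2.resize(cv2.cvtColor(cv2.convertScaleAbs(f['img'][90:290,60:440],alpha=2.),cv2.COLOR_RGB2BGR),None,fx=2.1,fy=2.1,interpolation=cv2.INTER_CUBIC))
E
```

```text
guard_handle [(0.91, [0.4322, -0.0317, 0.0698])]
red_lens_center [(0.67, [0.393, 0.2642, 0.029])]
yellow_lens_center [(0.84, [0.5094, 0.3806, 0.0343])]
blue_lens_center []
eyepiece [(0.8, [0.4147, -0.2599, -0.0022])]
mouse [(0.91, [0.6782, -0.3743, 0.0024])]
131 bar [ 0.4297 -0.0303  0.0742]
frame [-0.084  0.119] 0.0735
guard_handle [(0.61, [0.4259, -0.0295, 0.07])]
red_lens_center [(0.69, [0.3882, 0.2609, 0.0344])]
yellow_lens_center [(0.66, [0.5135, 0.3801, 0.0303])]
blue_lens_center []
eyepiece [(0.53, [0.4155, -0.2592, 0.0004])]
mouse [(0.96, [0.6813, -0.3724, 0.0031])]
132 bar [ 0.4273 -0.0349  0.0729]
frame [0.027 0.057] 0.0733
```

View pics/c10.png

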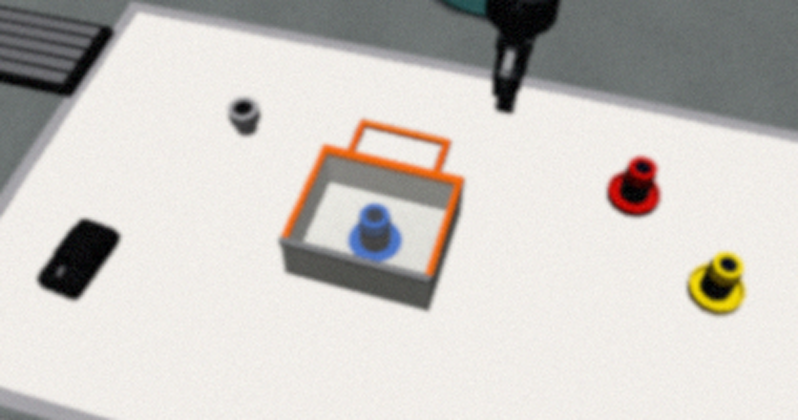

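The picture shows all three lenses upright in place, the guard shut with its handle at z = 0.070, the bystanders where they were and the arm clear. I hand in.

```bash
python3 -c "
from workcell import ctrl
print(ctrl.sign_off())"
```

```text
the job is handed in; nothing more can be done
None
```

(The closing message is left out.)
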